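# Sort hex bolts by length through a locked gauge-slot sorter

### The arm

A 7-joint arm with a two-finger parallel gripper is mounted at the origin on a cart in front of the work surface, level with it; the furniture and walls round the work are solid. World frame = base frame: x ahead of the robot, y to its left, z up, the work surface at z = 0. Lengths are in m, angles in rad, forces in N, time in s.
With the tool pointing down it reaches from about 0.425 to 0.925 m from the base axis. Payload 6.8 kg.
Tool frame: the origin (TCP) lies at the very end of the fingers, on their centre line; the grasp point (between the pads) lies 19 mm behind it; z points along the fingers, y is the line along which they close (so a half turn about z gives the same grasp; the last joint's range is limited). The gripper opens to 85 mm and grips with 20 to 120 N. Pads are 22 mm wide; open, the fingers measure 114 mm over their backs; the gripper's body (76 mm by 85 mm) begins 54 mm behind the grasp point. The pads swing forward as they close: fully open they stand 13 mm farther back than shut.
Start: joints at [-1.374, 0.477, 0.022, 1.555, -0.011, 1.109, -0.083], TCP at [0.203, 0.644, 0.231] pointing down, gripper open.
Joint ranges: [-2.96, 2.96], [-0.34, 2.1], [-1.41, 1.46], [0.24, 2.44], [-1.37, 4.51], [0.17, 1.92], [-2.96, 2.96]. Speed limits (rad/s): [2.39, 2.39, 3.14, 3.14, 3.14, 3.14, 3.14].

### API

Orientations are given as a unit quaternion [w, x, y, z].
In Python, from station import bot gives the robot as it stands.
- The arm moves only by the tool nudge_tcp, called after ">>>" by a JSON object that holds its "op" and its "data". Schema: {"type":"object","properties":{"plan":{"type":"object","properties":{"ticks":{"type":"array","items":{"type":"array","items":{"type":"number"},"minItems":5,"maxItems":5},"minItems":1,"maxItems":20}},"additionalProperties":false,"required":["ticks"]},"clamp_n":{"type":"number"},"only":{"type":"string"},"quiet":{"type":"boolean"},"lines":{"type":"string"}},"required":["plan"],"additionalProperties":false}. plan is an object whose key "ticks" holds a list of rows, 1 to 20 of them, each of 5 numbers: dx, dy, dz in m, then a turn about the tool's z in rad, then the opening from 0.0 (shut) to 1.0 (fully open); each row shifts and turns the commanded pose from where the row before left it, along the tool's axes as they then stand; what a row does not reach is not made up. A row lasts 1/10 s, in which the tool goes at most 0.05 m and 0.15 rad, less where a joint would pass 70% of its speed; a pose out of reach is approached as far as the arm can. The fingers move at their own pace and stop on an object; clamp_n is the grip in N (left out, the last holds). Time passes only in rows, so rows that do not move let the fingers close. The tool returns the time, the measured TCP pose, the force, the opening and the grip force at its end. only (a regular expression) keeps the lines of the reply that match it, lines (a string "A,B") keeps lines A to B, and quiet returns only ok. Input that does not fit is refused with a message, and nothing moves.
- bot.get_obs(): the state, without advancing time (a new reading comes with each control period).
- bot.read_camera(name): name is "scene" or "top" or "wrist"; returns the picture (420x560x3 uint8, blue, green, red); there is no depth.
- bot.camera_info(name): a dict with "vertical_fov" (degrees; the focal length in pixels is half the picture's height over the tangent of half this angle, whatever the lens; pixels are square), "cx", "cy" (the principal point, pixels), "view" (4x4, takes a point from world to camera coordinates); the wrist camera has in their place "hand_eye" (4x4, takes a point from camera to tool coordinates, whose origin is the TCP and whose axes are the flange's). Camera axes: x right, y up, looking along -z (the intrinsics and any distortion apply to the point x, -y, -z); pixel columns grow to the right and rows downward; lengths in m; the calibration is good to about 2 mm. A picture is of the moment at which its call begins: read the wrist's pose just before it. camera_info takes no time and is no camera call.
- bot.hand_in(): hands the job in; it is judged then, once.
The state is a dict: "t": time; "q": joint angles; "joint_vel": joint speeds; "joint_torque": joint torques, N m; "eef_pos": TCP position; "tool_rot": TCP orientation; "contact_force": force on the tool from outside, world axes, zero at the start; "torque": the same for the moment, N m; "gripper_width": opening from 0.0 (shut) to 1.0 (fully open); "grasp_force": force on a finger pad.
Only numpy, scipy, OpenCV 4.12 (cv2) and the standard library are available. Lean on these libraries where they do the work, as an engineer would, in place of code of your own. Each camera call takes 0.05 s, during which the arm holds its last target. There are 200 camera calls.

### The job

Take the service key from its wooden stand, push it fully into the lock of the bolt sorter and turn it clockwise to the stop, which opens the shutter under the gauge slots. Sort every hex bolt lying on the bench by length: lay it flat and drop it through the shortest slot that it passes, into the compartment below. When all are sorted, turn the key back until the shutter is shut, return the key upright and fully down into its stand, and leave the other things where they are.

Things in the scene. Friction and masses are not known exactly. Their poses are not given: they have to be found in the camera images.
- bolt_a: plain steel hex bolt, 46 mm long over all: round shank 9 mm thick, hex head 12 mm across flats (13.9 mm across corners) and 8 mm long. Origin on its axis at half its length; x runs along the axis from head to tip. It lies flat on the bench, its axis about 5 to 6 mm up; 40 g. May be absent. It belongs in the short compartment
- bolt_b: plain steel hex bolt, 46 mm long over all: round shank 9 mm thick, hex head 12 mm across flats (13.9 mm across corners) and 8 mm long. Origin on its axis at half its length; x runs along the axis from head to tip. It lies flat on the bench, its axis about 5 to 6 mm up; 40 g. May be absent. It belongs in the short compartment
- bolt_c: plain steel hex bolt, 60 mm long over all: round shank 9 mm thick, hex head 12 mm across flats (13.9 mm across corners) and 8 mm long. Origin on its axis at half its length; x runs along the axis from head to tip. It lies flat on the bench, its axis about 5 to 6 mm up; 40 g. May be absent. It belongs in the mid compartment
- bolt_d: plain steel hex bolt, 60 mm long over all: round shank 9 mm thick, hex head 12 mm across flats (13.9 mm across corners) and 8 mm long. Origin on its axis at half its length; x runs along the axis from head to tip. It lies flat on the bench, its axis about 5 to 6 mm up; 40 g. May be absent. It belongs in the mid compartment
- bolt_e: plain steel hex bolt, 74 mm long over all: round shank 9 mm thick, hex head 12 mm across flats (13.9 mm across corners) and 8 mm long. Origin on its axis at half its length; x runs along the axis from head to tip. It lies flat on the bench, its axis about 5 to 6 mm up; 40 g. May be absent. It belongs in the long compartment
- bolt_f: plain steel hex bolt, 74 mm long over all: round shank 9 mm thick, hex head 12 mm across flats (13.9 mm across corners) and 8 mm long. Origin on its axis at half its length; x runs along the axis from head to tip. It lies flat on the bench, its axis about 5 to 6 mm up; 40 g. May be absent. It belongs in the long compartment
- slot_short (a point): centre of the right-hand gauge slot at the level of the gauge plate's top: 50 mm long (along x) and 17 mm wide (along y), through a 7 mm plate; z up. A 46 mm bolt laid flat is the longest that drops through. Its compartment lies straight below. While the lock is shut a steel shutter 7.5 mm below the plate's top blocks the slot
- slot_mid (a point): centre of the middle gauge slot at the level of the gauge plate's top: 64 mm long (along x) and 17 mm wide (along y), through a 7 mm plate; z up. A 60 mm bolt laid flat is the longest that drops through. Its compartment lies straight below. While the lock is shut a steel shutter 7.5 mm below the plate's top blocks the slot
- slot_long (a point): centre of the left-hand gauge slot at the level of the gauge plate's top: 78 mm long (along x) and 17 mm wide (along y), through a 7 mm plate; z up. A 74 mm bolt laid flat is the longest that drops through. Its compartment lies straight below. While the lock is shut a steel shutter 7.5 mm below the plate's top blocks the slot
- sorter: fixed grey box, 100 mm deep (x), 204 mm long (y), 60 mm high; aluminium gauge plate on top with three slots 40 mm apart and, 72 mm left of the longest, a brass lock barrel. Origin mid underside, front to -x, with a clear window. Each slot has a closed compartment 37 mm wide (y), 92 mm long (x), its floor 55 mm below the plate's top
- lock_slot (a point): centre of the lock barrel's key slot at the barrel's top face, 1 mm below the plate's top. The slot is 22.5 mm long (along this frame's x), 8.5 mm wide, 30 mm deep; the frame turns with the barrel, z up. A raised steel ring of 24 mm outer radius surrounds the barrel, to look at only
- lock (a joint): turn of the lock barrel (rad): 0 = locked, shutter shut; it turns clockwise seen from above to a stop at 1.05, shutter fully open (the barrel drives the shutter, which slides 20 mm to the left). It stays where it is left, friction about 0.04 N m. The key has about 0.1 rad of play in the slot
- key: the flat service key, 59 mm high, standing on its tip end; origin at the middle of the tip's underside, z up along the key, x along the blade's width. From below: tip 15 x 3.5 mm to z = 6, blade 20 x 6 mm to z = 26, collar 28 x 12 mm to z = 31, flat grip 34 mm wide (x) by 9 mm thick (y) to z = 59. 70 g. The collar stops it 26 mm deep, in the lock and in the stand
- key_stand_hole0 (a point): centre of the mouth of the key stand's slot, at the stand's top 36 mm above the bench. Fixed wooden block 56 x 34 mm; slot 23.5 mm (along x) by 9.5 mm, 29 mm deep
- tip_tin: bystander: small round tin, 27 mm across, 18 mm high, among the bolts
- module: bystander: green circuit module 100 x 45 x 12 mm, lying at the right of the bolts
- pliers: bystander: blue pliers 145 x 40 x 12 mm, lying at the left beyond the key stand
- boom_microscope: the microscope that stands behind the work, to keep clear of: base 250 x 268 mm, 60 mm high, centred 0.31 m left (+y) of this origin, its front edge 125 mm nearer the robot than this origin; on it a column 0.47 m high from which a boom 0.2 to 0.35 m above the bench runs to the right over this origin. Above the base all of it lies beyond x = 0.54

How it is judged:
On the way, in this order (a step that is already met when the one before it is completed fails the run):
1. the key is in the lock and the lock is turned open (horizontal distance between key and lock_slot below 0.006 m and z of key in the frame of lock_slot below -0.02 m and angle between key's own z axis and vertical below 0.15 rad and value of joint lock above 0.92 rad), for 0.2 s.
2. every bolt lies in the compartment of its length (x of bolt_a in the frame of slot_short between -0.046 and 0.046 m and y of bolt_a in the frame of slot_short between -0.019 and 0.019 m and z of bolt_a in the frame of slot_short between -0.062 and -0.015 m and x of bolt_b in the frame of slot_short between -0.046 and 0.046 m and y of bolt_b in the frame of slot_short between -0.019 and 0.019 m and z of bolt_b in the frame of slot_short between -0.062 and -0.015 m and x of bolt_c in the frame of slot_mid between -0.046 and 0.046 m and y of bolt_c in the frame of slot_mid between -0.019 and 0.019 m and z of bolt_c in the frame of slot_mid between -0.062 and -0.015 m and x of bolt_d in the frame of slot_mid between -0.046 and 0.046 m and y of bolt_d in the frame of slot_mid between -0.019 and 0.019 m and z of bolt_d in the frame of slot_mid between -0.062 and -0.015 m and x of bolt_e in the frame of slot_long between -0.046 and 0.046 m and y of bolt_e in the frame of slot_long between -0.019 and 0.019 m and z of bolt_e in the frame of slot_long between -0.062 and -0.015 m and x of bolt_f in the frame of slot_long between -0.046 and 0.046 m and y of bolt_f in the frame of slot_long between -0.019 and 0.019 m and z of bolt_f in the frame of slot_long between -0.062 and -0.015 m), for 0.2 s.
3. the lock is turned shut again with the key (horizontal distance between key and lock_slot below 0.006 m and z of key in the frame of lock_slot below -0.02 m and angle between key's own z axis and vertical below 0.15 rad and value of joint lock below 0.12 rad), for 0.2 s.
At the end, for the whole second after the job is handed in: Every bolt lies at rest in the compartment under the slot of its length, the lock is shut (under 0.12 rad), and the key stands upright in its stand's slot at least 20 mm deep (all of step 2 and value of joint lock below 0.12 rad and horizontal distance between key and key_stand_hole0 below 0.006 m and z of key in the frame of key_stand_hole0 below -0.02 m and angle between key's own z axis and vertical below 0.15 rad and linear speed of each of bolt_a, bolt_b, bolt_c, bolt_d, bolt_e, bolt_f, key below 0.02 m/s); the robot touches nothing.
It fails at once if the tin, the circuit module or the pliers pushed more than 4 cm (distance of any of tip_tin, module, pliers from where it was at the start of the episode above 0.04 m).
Of bolt_a, bolt_b, bolt_c, bolt_d, bolt_e, bolt_f only 3 to 5 are there at a start; the rules pass over those that are not, and their reading is None.
At some moment in a run one of bolt_a, bolt_b, bolt_c, bolt_d, bolt_e, bolt_f may be knocked a few centimetres aside while the robot is not near it.
It also fails if it takes over 210 s, if anything falls off the work surface, if the arm or the gripper's body presses on something with over 40 N, if the wrist force passes 120 N, or if a joint passes its speed limit or range.

## Working session

There is one attempt and no reset: what is moved stays moved. The work goes in short steps, Python scripts to look and compute and a tool call to move; the robot and the scene stay as the last step left them, time stands still between calls to the robot, and variables do not carry over. Pictures are saved under pics/ and viewed, at most 14 in all, crops included, and the job is handed in when it is done.

```bash
ls; mkdir -p pics; python3 - <<'E'
from station import bot
import cv2
for n in ["scene","top","wrist"]:
    im=bot.read_camera(n); cv2.imwrite(f"pics/{n}0.png",im)
    print(n,bot.camera_info(n))
o=bot.get_obs();print(o)
E
```

```text
pics
station.py
scene {'vertical_fov': 44.461712331392036, 'cx': 282.85723663537783, 'cy': 211.39938521966909, 'view': array([[ 0.55969093, -0.82850546,  0.01802133, -0.34061519],
       [ 0.37330866,  0.27148175,  0.88709543, -0.24129979],
       [-0.73985587, -0.48977175,  0.46123414, -1.21099506],
       [ 0.        ,  0.        ,  0.        ,  1.        ]])}
top {'vertical_fov': 45.15246647411012, 'cx': 286.02557802976463, 'cy': 205.2615708762719, 'view': array([[-0.06679342, -0.99775226,  0.0053911 , -0.01309456],
       [ 0.97327465, -0.06396308,  0.22055652, -0.54808867],
       [-0.21971594,  0.01997875,  0.9753593 , -1.31925783],
       [ 0.        ,  0.        ,  0.        ,  1.        ]])}
wrist {'vertical_fov': 69.69133972685219, 'cx': 277.4896236210223, 'cy': 213.06414218907236, 'hand_eye': array([[ 7.14332245e-04,  9.46863790e-01,  3.21634035e-01,
         8.28721290e-02],
       [ 9.99999415e-01, -9.37544681e-04,  5.39107384e-04,
        -8.48371248e-04],
       [ 8.12007540e-04,  3.21633462e-01, -9.46863906e-01,
        -1.42137543e-01],
       [ 0.00000000e+00,  0.00000000e+00,  0.00000000e+00,
         1.00000000e+00]])}
{'t': 0.15, 'q': array([-1.37409493,  0.47765377,  0.02237866,  1.55617745, -0.01153477,
        1.10931889, -0.08312441]), 'joint_vel': array([ 0.00023233, -0.00168728,  0.00192808, -0.00118989, -0.00015433,
        0.00020015,  0.00017781]), 'joint_torque': array([ 2.81315813e-03, -5.96925402e+01,  1.60991661e+00, -2.81491953e+01,
        1.25550423e-02,  6.45099513e-03, -1.34800007e-05]), 'eef_pos': array([0.20245069, 0.64345924, 0.23054028]), 'tool_rot': array([-6.64641073e-05,  1.51836153e-01,  9.88405419e-01, -7.11516417e-04]), 'contact_force': array([-0.66124341,  0.28680622, -0.24143401]), 'torque': array([-0.0514168 , -0.02219285, -0.00861356]), 'grasp_force': 0.0, 'gripper_width': 0.997615322012676}
```

View top.

View pics/top0.png

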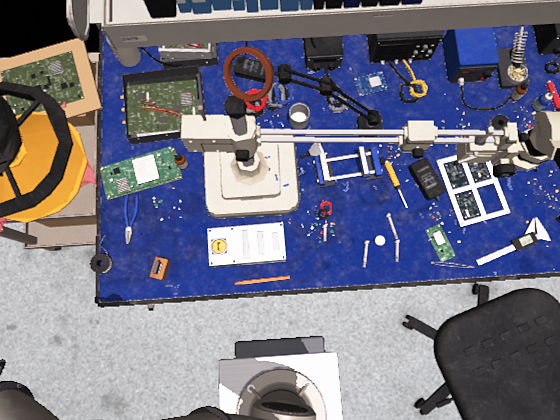

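View pics/scene0.png

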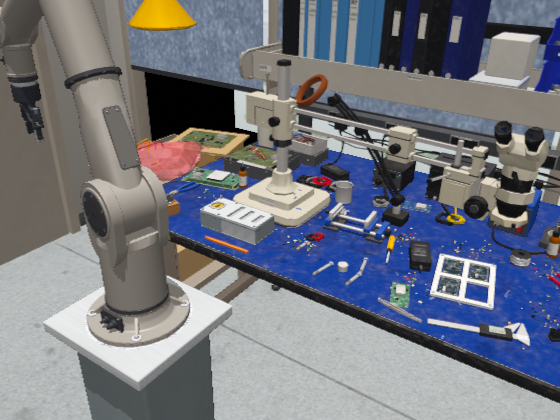

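The top view shows the sorter at about (246,243), key stand at (159,268), bolts near (365,250) and (393,235), tin (380,240) and module (440,240). I'll enlarge.

```bash
cat > h.py <<'E'
import numpy as np, cv2
from scipy.spatial.transform import Rotation as R
from station import bot
def cam(n, o=None):
    i=bot.camera_info(n); f=210/np.tan(np.radians(i["vertical_fov"])/2)
    if n=="wrist":
        T=np.eye(4); T[:3,:3]=R.from_quat(np.roll(o["tool_rot"],-1)).as_matrix(); T[:3,3]=o["eef_pos"]
        C=T@i["hand_eye"]
    else: C=np.linalg.inv(i["view"])
    return f,i["cx"],i["cy"],C
def px2w(c,u,v,z):
    f,cx,cy,C=c; d=C[:3,:3]@np.array([(u-cx)/f,-(v-cy)/f,-1]); p=C[:3,3]
    return p+d*(z-p[2])/d[2]
def w2px(c,P):
    f,cx,cy,C=c; q=np.linalg.inv(C)@np.append(P,1); return np.array([cx-f*q[0]/q[2], cy+f*q[1]/q[2]])
def wrist(name):
    o=bot.get_obs(); im=bot.read_camera("wrist"); cv2.imwrite(f"pics/{name}.png",im); np.savez(f"pics/{name}.npz",p=o["eef_pos"],r=o["tool_rot"]); return cam("wrist",o),im
def load(name):
    d=np.load(f"pics/{name}.npz"); return cam("wrist",dict(eef_pos=d["p"],tool_rot=d["r"]))
def tool(target,yaw=None):
    "offset to target in tool axes; yaw = wanted direction of tool x in world"
    o=bot.get_obs(); M=R.from_quat(np.roll(o["tool_rot"],-1)).as_matrix()
    d=M.T@(np.array(target)-o["eef_pos"]); cur=np.arctan2(M[1,0],M[0,0]); 
    print("t",round(o["t"],2),"pos",o["eef_pos"].round(4),"yaw",round(cur,4),"q7",o["q"][6].round(2),"d_tool",d.round(4))
    if yaw is not None:
        a=(cur-yaw+np.pi/2)%np.pi-np.pi/2; print("turn about tool z",round(a,4))
E
python3 - <<'E'
from h import *
im=cv2.imread("pics/top0.png")
a=cv2.resize(im[190:290,90:290],None,fx=4,fy=4,interpolation=cv2.INTER_CUBIC)
b=cv2.resize(im[190:290,300:460],None,fx=5,fy=5,interpolation=cv2.INTER_CUBIC)
cv2.imwrite("pics/a.png",a);cv2.imwrite("pics/b.png",b)
c=cam("top")
for u,v in [(208,229),(284,224),(286,262),(209,267)]: print(px2w(c,u,v,.06))
print(px2w(c,159,268,.036), px2w(c,366,252,.005),px2w(c,393,235,.005),px2w(c,380,240,.018),px2w(c,325,230,0.005))
E
```

```text
[0.49445859 0.16560572 0.06      ]
[ 0.49465558 -0.04040652  0.06      ]
[ 0.39145272 -0.03893684  0.06      ]
[0.39174315 0.16631955 0.06      ]
[0.400651   0.30458711 0.036     ] [ 0.41058764 -0.26432464  0.005     ] [ 0.45337162 -0.34506344  0.005     ] [ 0.43981255 -0.30436017  0.018     ] [ 0.48018955 -0.15529423  0.005     ]
```

View pics/b.png

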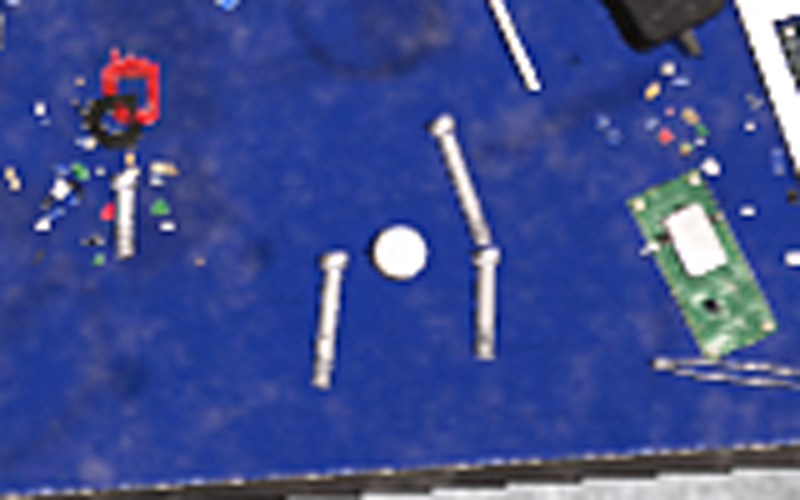

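View pics/a.png

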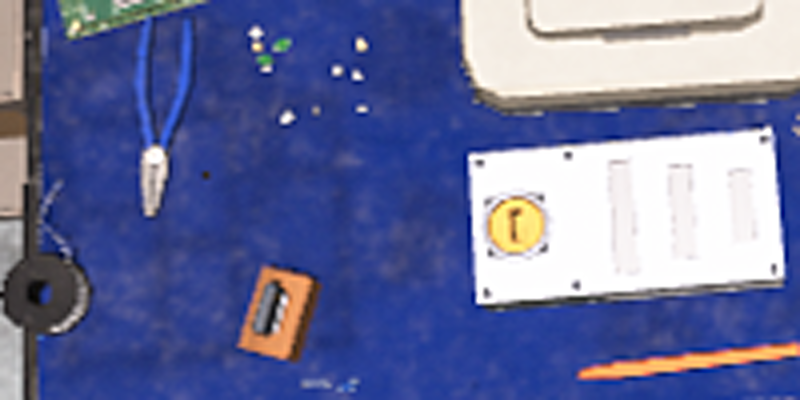

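Clearly visible: four bolts – lengths ≈49 (head ~(325,225)), 72 (head (367,241)), 72 (head (388,214)) and 58 mm (head (397,241)); a tilted key stand at (159,268); lock at (219,246). Next, the wrist camera over the stand.

>>> {"op": "nudge_tcp", "data": {"plan": {"ticks":[[-0.024, -0.022, 0.004, 0, 1], [-0.024, -0.022, 0.004, 0, 1], [-0.024, -0.022, 0.004, 0, 1], [-0.024, -0.022, 0.004, 0, 1], [-0.024, -0.022, 0.004, 0, 1], [-0.024, -0.022, 0.004, 0, 1], [-0.024, -0.022, 0.004, 0, 1], [-0.024, -0.022, 0.004, 0, 1], [-0.024, -0.022, 0.004, 0, 1], [-0.024, -0.022, 0.004, 0, 1], [-0.024, -0.022, 0.004, 0, 1], [-0.024, -0.022, 0.004, 0, 1], [0, 0, 0, 0, 1], [0, 0, 0, 0, 1]]}}}

```text
t: 1.55
eef_pos: [0.3982, 0.3051, 0.1832]
tool_rot: [-0.0, 0.153, 0.988, -0.0]
contact_force: [0.6, 0.3, -0.7]
gripper_width: 0.998
grasp_force: 0.0
```

```bash
python3 - <<'E'
from h import *
wrist("w1"); tool([.4,.3,.18])
E
```

```text
t 1.6 pos [0.3978 0.3062 0.1833] yaw 2.8369 q7 0.53 d_tool [-0.004  -0.0053  0.0033]
```

View pics/w1.png

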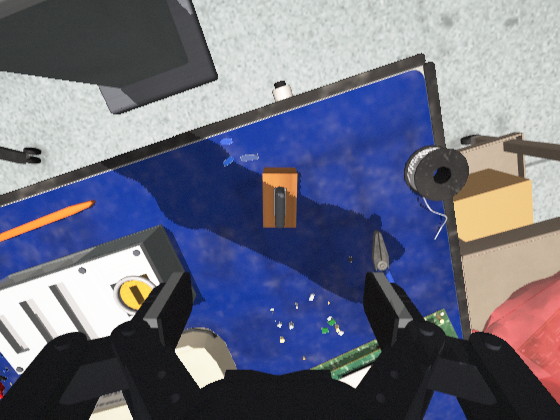

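The stand with the dark key sits at about (280,198) and the lock at (137,294); I'll enlarge both.

```bash
python3 - <<'E'
from h import *
im=cv2.imread("pics/w1.png")
a=cv2.resize(im[155:240,245:315],None,fx=7,fy=7,interpolation=cv2.INTER_CUBIC)
b=cv2.resize(im[265:325,107:167],None,fx=5,fy=5,interpolation=cv2.INTER_CUBIC)
o=np.zeros((595,800,3),np.uint8);o[:,:490]=a;o[:300,495:795]=b
cv2.imwrite("pics/c.png",o)
E
```

```text
(no output)
```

View pics/c.png

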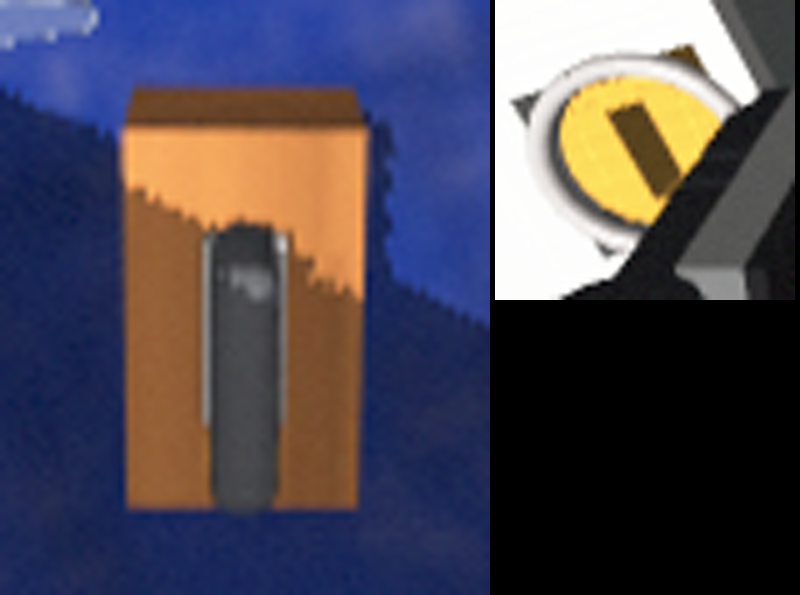

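```bash
python3 - <<'E'
from h import *
c=load("w1")
P=[px2w(c,245+x/7,155+y/7,.036) for x,y in [(122,127),(369,127),(360,508),(127,508)]]
print(np.array(P).round(4)); m=np.mean(P,0); print("mean",m)
print([np.linalg.norm(P[i]-P[(i+1)%4]).round(4) for i in range(4)])
e=(P[3]-P[0]+P[2]-P[1]); print("yaw long",np.arctan2(e[1],e[0]))
for z,ye in [(.069,510)]: print("key far end", px2w(c,245+244/7,155+ye/7,z), "px sides", px2w(c,245+212/7,155+400/7,z),px2w(c,245+277/7,155+400/7,z))
L=[px2w(c,107+x/5,265+y/5,.06) for x,y in [((610-495),110),(642-495,100),(682-495,180),(660-495,195)]]
print("lock",np.array(L).round(4),np.mean(L,0))
t=cam("top"); print("lock from top",px2w(t,218.75,246.25,.06), px2w(t,90+278/4,190+310/4,.04))
E
```

```text
[[0.3692 0.2979 0.036 ]
 [0.3795 0.3305 0.036 ]
 [0.4335 0.3134 0.036 ]
 [0.4232 0.2807 0.036 ]]
mean [0.40133276 0.30561655 0.036     ]
[np.float64(0.0342), np.float64(0.0567), np.float64(0.0343), np.float64(0.0567)]
yaw long -0.3083115910789471
key far end [0.41614324 0.3006867  0.069     ] px sides [0.40046934 0.30129758 0.069     ] [0.40297401 0.30923799 0.069     ]
lock [[0.4353 0.1355 0.06  ]
 [0.4351 0.1428 0.06  ]
 [0.4549 0.1422 0.06  ]
 [0.4568 0.1363 0.06  ]] [0.4455297  0.13919211 0.06      ]
lock from top [0.44558297 0.13837629 0.06      ] [0.40144807 0.30227601 0.04      ]
```

```bash
python3 - <<'E'
from h import *
tool([.4013,.3056,.0445],-.3083)
E
```

```text
t 1.6 pos [0.3978 0.3062 0.1833] yaw 2.8369 q7 0.53 d_tool [-0.0036  0.0004  0.1388]
turn about tool z 0.0036
```

>>> {"op": "nudge_tcp", "data": {"plan": {"ticks":[[-0.002, 0, 0.03, 0.004, 0.5], [-0.002, 0, 0.03, 0, 0.5], [0, 0, 0.03, 0, 0.5], [0, 0, 0.03, 0, 0.5], [0, 0, 0.019, 0, 0.5], [0, 0, 0, 0, 0.5], [0, 0, 0, 0, 0], [0, 0, 0, 0, 0], [0, 0, 0, 0, 0], [0, 0, 0, 0, 0], [0, 0, 0, 0, 0], [0, 0, 0, 0, 0]]}, "clamp_n": 50}}

```text
t: 2.8
eef_pos: [0.4025, 0.3056, 0.0456]
tool_rot: [0.001, 0.154, 0.988, 0.001]
contact_force: [-1.0, 0.3, 6.7]
gripper_width: 0.093
grasp_force: 52.1
```

```bash
python3 - <<'E'
from h import *
tool([.4013,.3056,.0445],-.3083)
E
```

```text
t 2.8 pos [0.4025 0.3056 0.0456] yaw 2.833 q7 0.58 d_tool [ 0.0011 -0.0003  0.0011]
turn about tool z -0.0003
```

>>> {"op": "nudge_tcp", "data": {"plan": {"ticks":[[0, 0, -0.02, 0, 0], [0, 0, -0.024, 0, 0], [0, 0, -0.024, 0, 0], [0, 0, -0.024, 0, 0], [0, 0, -0.024, 0, 0], [-0.024, -0.0274, 0, 0, 0], [-0.024, -0.0274, 0, 0, 0], [-0.024, -0.0274, 0, 0, 0], [-0.024, -0.0274, 0, 0, 0], [-0.024, -0.0274, 0, 0, 0], [0, 0, 0, -0.1, 0], [0, 0, 0, -0.1, 0], [0, 0, 0, -0.108, 0], [0, 0, 0, 0, 0], [0, 0, 0, 0, 0], [0, 0, 0, 0, 0]]}}}

```text
t: 4.4
eef_pos: [0.4745, 0.1374, 0.1604]
tool_rot: [0.0, 0.001, 1.0, 0.0]
contact_force: [0.1, -1.0, -1.2]
gripper_width: 0.097
grasp_force: 51.1
```

```bash
python3 - <<'E'
from h import *
c,im=wrist("w2")
tool([.4455,.1385,.14],0)
p=w2px(c,[.4455,.1385,.06]).round().astype(int);print(p)
x=np.clip(p[0]-80,0,400);y=np.clip(p[1]-60,0,300)
a=cv2.resize(im[y:y+120,x:x+160],None,fx=5,fy=5,interpolation=cv2.INTER_CUBIC);print(x,y);cv2.imwrite("pics/d.png",a)
E
```

```text
t 4.45 pos [0.4745 0.1375 0.1604] yaw 3.1393 q7 1.22 d_tool [0.029  0.0009 0.0204]
turn about tool z -0.0023
[280 180]
200 120
```

View pics/d.png

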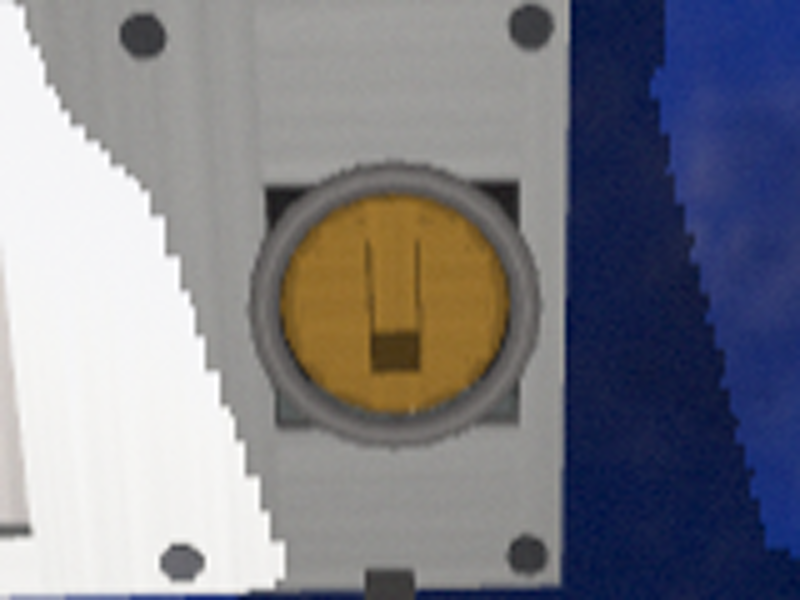

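View pics/w2.png

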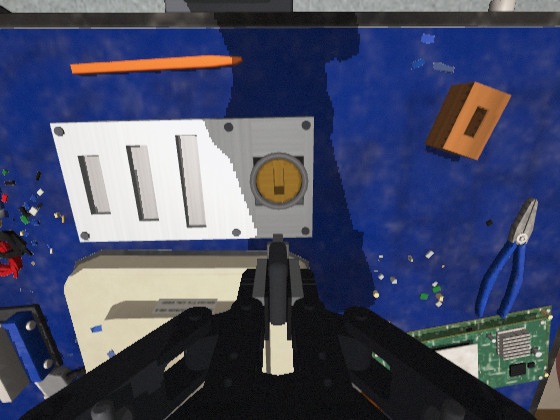

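The lock slot's mouth is centred near (279,181), running along x; key tip hangs at about (277,237).

```bash
python3 - <<'E'
from h import *
c=load("w2")
print("lock",px2w(c,279,181,.059), "slot ends",px2w(c,279,120+238/5,.059),px2w(c,279,120+371/5,.059))
print("screws",[px2w(c,200+x/5,120+y/5,.06).round(4) for x,y in [(530,25),(527,555),(142,36),(182,562)]])
print("corners",[px2w(c,u,v,.06).round(4) for u,v in [(51,123),(313,117),(312,237),(80,241)]])
print("slots",[px2w(c,u,v,.06).round(4) for u,v in [(90,185),(142,183),(190,181)]])
print("tip edge pred",w2px(c,[.4745-.0075,.1375,.1248]))
im=cv2.imread("pics/w2.png");a=cv2.resize(im[215:295,230:330],None,fx=7,fy=7,interpolation=cv2.INTER_CUBIC);cv2.imwrite("pics/e.png",a)
E
```

```text
lock [0.44621157 0.13781769 0.059     ] slot ends [0.43513197 0.13782381 0.059     ] [0.45744585 0.13781148 0.059     ]
screws [array([0.4019, 0.1587, 0.06  ]), array([0.4902, 0.1607, 0.06  ]), array([0.4034, 0.0987, 0.06  ]), array([0.4914, 0.1008, 0.06  ])]
corners [array([ 0.4   , -0.0381,  0.06  ]), array([0.3961, 0.1639, 0.06  ]), array([0.4959, 0.1666, 0.06  ]), array([ 0.4993, -0.0368,  0.06  ])]
slots [array([ 0.449 , -0.0179,  0.06  ]), array([0.4474, 0.0252, 0.06  ]), array([0.4458, 0.0648, 0.06  ])]
tip edge pred [278.91882503 235.69947318]
```

View pics/e.png

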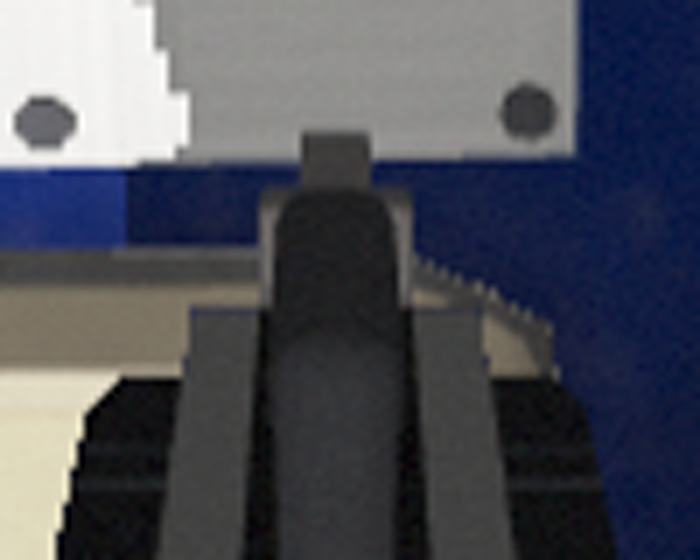

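```bash
python3 - <<'E'
from h import *
c=load("w2")
print(px2w(c,278,233.9,.1308), px2w(c,278,215+188/7,.1508), px2w(c,273.1,233.9,.1308),px2w(c,282.9,233.9,.1308))
E
```

```text
[0.46324525 0.13691496 0.1308    ] [0.45960059 0.13690633 0.1508    ] [0.46323983 0.13389766 0.1308    ] [0.46325067 0.13993216 0.1308    ]
```

>>> {"op": "nudge_tcp", "data": {"plan": {"ticks":[[0.0136, 0.0005, 0, -0.011, 0], [0.0136, 0.0004, 0, -0.011, 0], [0, 0, 0.025, 0, 0], [0, 0, 0.025, 0, 0], [0, 0, 0.008, 0, 0], [0, 0, 0.006, 0, 0], [0, 0, 0.005, 0, 0], [0, 0, 0, 0, 0]]}}}

```text
t: 5.25
eef_pos: [0.4474, 0.1383, 0.0914]
tool_rot: [0.0, -0.011, 1.0, 0.0]
contact_force: [0.3, 0.7, -1.2]
gripper_width: 0.091
grasp_force: 51.1
```

```bash
python3 - <<'E'
from h import *
c,im=wrist("w3"); tool([.4473,.1384,.0686],.02)
cv2.imwrite("pics/f.png",cv2.resize(im[120:240,200:360],None,fx=5,fy=5,interpolation=cv2.INTER_CUBIC))
E
```

```text
t 5.3 pos [0.4476 0.1383 0.0917] yaw -3.1205 q7 1.24 d_tool [0.0003 0.0001 0.0231]
turn about tool z 0.0011
```

View pics/f.png

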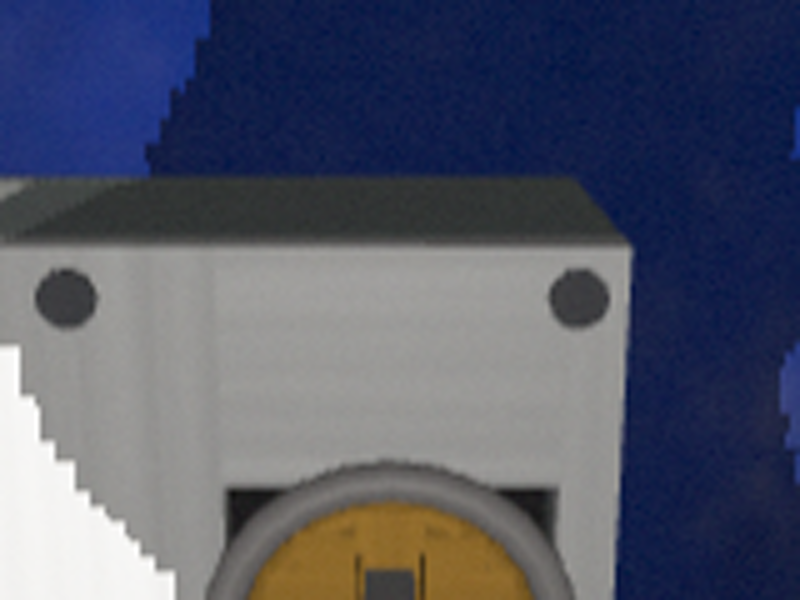

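The key hangs centred between the slot walls (crop 358–424, blade 364–413) with no force; pushing down.

>>> {"op": "nudge_tcp", "data": {"plan": {"ticks":[[0, 0, 0.006, 0, 0], [0, 0, 0.006, 0, 0], [0, 0, 0.006, 0, 0], [0, 0, 0.004, 0, 0], [0, 0, 0.002, 0, 0], [0, 0, 0, 0, 0], [0, 0, 0, 0, 0]]}}}

```text
t: 6.0
eef_pos: [0.4472, 0.1381, 0.0684]
tool_rot: [-0.0, -0.01, 1.0, 0.0]
contact_force: [-5.3, -2.3, 20.9]
gripper_width: 0.095
grasp_force: 54.5
```

```bash
python3 - <<'E'
from h import *
tool([.4473,.1384,.0686],.02)
E
```

```text
t 6.0 pos [0.4472 0.1381 0.0684] yaw -3.1208 q7 1.25 d_tool [-0.0001  0.0003 -0.0002]
turn about tool z 0.0008
```

>>> {"op": "nudge_tcp", "data": {"plan": {"ticks":[[0, 0, -0.0005, 0.12, 0], [0, -0.0001, 0, 0.12, 0], [0, -0.0001, 0, 0.12, 0], [0, -0.0001, 0, 0.12, 0], [0, -0.0001, 0, 0.12, 0], [0, -0.0001, 0, 0.12, 0], [0, -0.0001, 0, 0.12, 0], [0, -0.0001, 0, 0.12, 0], [0, -0.0001, 0, 0.12, 0], [0, -0.0001, 0, 0.1, 0], [0, 0, 0, 0, 0], [0, 0, 0, 0, 0], [0, 0, 0, 0, 0]]}, "clamp_n": 80}}

```text
t: 7.3
eef_pos: [0.4473, 0.1374, 0.0686]
tool_rot: [-0.0, 0.548, 0.837, 0.0]
contact_force: [-3.7, -1.4, 15.0]
gripper_width: 0.085
grasp_force: 80.8
```

```bash
python3 - <<'E'
from h import *
o=bot.get_obs(); print(o["torque"]); tool([.4467,.1372,.0686],.02)
c=cam("top"); im=bot.read_camera("top"); cv2.imwrite("pics/t2.png",im)
E
```

```text
[-0.36812272  0.80030087 -0.08966139]
t 7.3 pos [0.4473 0.1374 0.0686] yaw 1.9822 q7 0.29 d_tool [ 0.0001 -0.0006 -0.    ]
turn about tool z -1.1794
```

>>> {"op": "nudge_tcp", "data": {"plan": {"ticks":[[0, 0, 0, 0.06, 0], [0, 0, 0, 0.06, 0], [0, 0, 0, 0, 0], [0, 0, 0, 0, 0]]}}}

```text
t: 7.75
eef_pos: [0.4471, 0.1374, 0.0686]
tool_rot: [0.0, 0.596, 0.803, -0.0]
contact_force: [-4.5, -2.8, 16.1]
gripper_width: 0.088
grasp_force: 82.2
```

```bash
python3 - <<'E'
from h import *
o=bot.get_obs(); print(o["torque"]); tool([.4467,.1372,.0686],.02)
E
```

```text
[-0.47706372  0.92163334  0.9367063 ]
t 7.75 pos [0.4471 0.1374 0.0686] yaw 1.8657 q7 0.2 d_tool [-0.0001 -0.0005 -0.    ]
turn about tool z -1.2959
```

>>> {"op": "nudge_tcp", "data": {"plan": {"ticks":[[0, 0, 0, -0.05, 0], [0, 0, 0, -0.05, 0], [0, 0, 0, 0, 0.5], [0, 0, 0, 0, 0.5], [0, 0, 0, 0, 0.5], [0, 0, -0.02, 0, 0.5], [0, 0, -0.03, 0, 0.5], [0, 0, -0.03, -0.1, 0.5], [0, 0, -0.01, -0.14, 0.5], [0, 0, -0.01, -0.14, 0.5], [0, 0, 0, -0.14, 0.5], [0, 0, 0, -0.14, 0.5], [0, 0, 0, -0.14, 0.5], [0, 0, 0, -0.14, 0.5], [0, 0, 0, -0.14, 0.5], [0, 0, 0, -0.1, 0.5], [0, -0.03, 0, 0, 0.5], [0, -0.04, 0, 0, 0.5]]}}}

```text
t: 9.55
eef_pos: [0.4471, 0.0684, 0.1676]
tool_rot: [0.0, -0.003, 1.0, 0.0]
contact_force: [0.9, -0.7, -1.1]
gripper_width: 0.501
grasp_force: 0.0
```

>>> {"op": "nudge_tcp", "data": {"plan": {"ticks":[[0, -0.042, 0, 0, 0.5], [0, -0.042, 0, 0, 0.5], [0, -0.042, 0, 0, 0.5], [0, -0.042, 0, 0, 0.5], [0, -0.042, 0, 0, 0.5], [0, -0.042, 0, 0, 0.5], [0, -0.042, 0, 0, 0.5], [0, -0.042, 0, 0, 0.5], [0, 0, 0, 0, 0.5], [0, 0, 0, 0, 0.5]]}}}

```text
t: 10.55
eef_pos: [0.4468, -0.2693, 0.1674]
tool_rot: [-0.0, 0.001, 1.0, -0.0]
contact_force: [0.2, 0.5, -0.0]
gripper_width: 0.501
grasp_force: 0.0
```

```bash
python3 - <<'E'
from h import *
wrist("w4"); tool([.44,-.28,.17],0)
c=load("w4"); t=cam("top")
E
```

```text
t 10.6 pos [ 0.4471 -0.2679  0.1673] yaw -3.1408 q7 2.21 d_tool [ 0.0072 -0.0121 -0.0027]
turn about tool z 0.0008
```

View pics/w4.png

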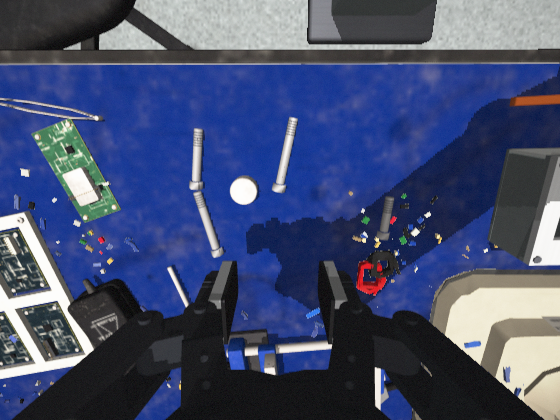

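The wrist view shows four bolts: long, tip (293,118)–head (280,189); mid, tip (198,129)–head (196,187), its head touching the long one below it, tip (196,194)–head (218,253); short in shadow, tip (389,197)–head (385,237). Tin at (244,190). Segmenting for sub-pixel ends.

```bash
cat >> h.py <<'E'
def bolts(c,im,boxes,smax=110,show=None):
    hsv=cv2.cvtColor(im,cv2.COLOR_BGR2HSV)
    for n,(u0,v0,u1,v1) in boxes.items():
        m=((hsv[v0:v1,u0:u1,1]<smax)&(hsv[v0:v1,u0:u1,2]>45)).astype(np.uint8)
        k,lab,st,_=cv2.connectedComponentsWithStats(m,connectivity=4)
        j=1+np.argmax(st[1:,4]); ys,xs=np.nonzero(lab==j)
        P=np.array([px2w(c,u0+x,v0+y,.0055)[:2] for x,y in zip(xs,ys)])
        mu=P.mean(0); w,V=np.linalg.eigh(np.cov((P-mu).T)); a=V[:,1]; s=(P-mu)@a; t=(P-mu)@V[:,0]
        L=s.max()-s.min(); ctr=mu+a*(s.max()+s.min())/2
        # head end: wider
        wid=[np.ptp(t[s>s.max()-.009]),np.ptp(t[s<s.min()+.009])]
        print(n,"ctr",ctr.round(4),"len",(L*1000).round(1),"yaw",np.arctan2(a[1],a[0]).round(3),"head at +" if wid[0]>wid[1] else "head at -","w",(np.array(wid)*1000).round(1),"n",len(xs))
E
python3 - <<'E'
from h import *
c=load("w4"); im=cv2.imread("pics/w4.png")
bolts(c,im,dict(A=(262,110,310,197),B=(185,120,212,191),C=(185,192,228,262),D=(372,190,400,242)))
E
```

```text
A ctr [ 0.4065 -0.2627] len 76.3 yaw 2.939 head at - w [ 8.7 13.6] n 727
B ctr [ 0.4102 -0.3515] len 62.6 yaw 3.012 head at - w [ 9.  13.6] n 617
C ctr [ 0.4805 -0.3455] len 77.2 yaw -2.908 head at - w [ 9.5 13.7] n 623
D ctr [ 0.4737 -0.1549] len 51.9 yaw 3.063 head at - w [10.1 15.7] n 458
```

```bash
python3 - <<'E'
from h import *
tool([.4065,-.2627,.003],2.945)
E
```

```text
t 10.6 pos [ 0.4471 -0.2679  0.1673] yaw -3.1408 q7 2.21 d_tool [0.0405 0.0051 0.1643]
turn about tool z 0.1974
```

>>> {"op": "nudge_tcp", "data": {"plan": {"ticks":[[0.02, 0.0025, 0.015, 0, 0.3], [0.02, 0.0025, 0.03, 0, 0.3], [0, 0, 0.03, 0.1, 0.3], [0, 0, 0.03, 0.097, 0.3], [0, 0, 0.03, 0, 0.3], [0, 0, 0.02, 0, 0.3], [0, 0, 0.007, 0, 0.3], [0, 0, 0, 0, 0.3], [0, 0, 0, 0, 0], [0, 0, 0, 0, 0], [0, 0, 0, 0, 0], [0, 0, 0, 0, 0]]}, "clamp_n": 60}}

```text
t: 11.8
eef_pos: [0.4082, -0.2635, 0.0069]
tool_rot: [0.001, 0.098, 0.995, 0.0]
contact_force: [-0.6, 1.2, 7.4]
gripper_width: 0.04
grasp_force: 57.5
```

```bash
python3 - <<'E'
from h import *
tool([.4065,-.2627,.003],2.945)
E
```

```text
t 11.8 pos [ 0.4082 -0.2635  0.0069] yaw 2.9461 q7 2.27 d_tool [0.0018 0.0004 0.0039]
turn about tool z 0.0011
```

The opening is too small (pinching near the top of the shank); reopen and go lower.

>>> {"op": "nudge_tcp", "data": {"plan": {"ticks":[[0.0015, 0.0004, 0, 0, 0.3], [0, 0, 0, 0, 0.3], [0, 0, 0.0025, 0, 0.3], [0, 0, 0.0015, 0, 0.3], [0, 0, 0, 0, 0.3], [0, 0, 0, 0, 0], [0, 0, 0, 0, 0], [0, 0, 0, 0, 0], [0, 0, 0, 0, 0]]}, "clamp_n": 60}}

```text
t: 12.7
eef_pos: [0.4059, -0.2629, 0.0018]
tool_rot: [-0.0, 0.098, 0.995, 0.0]
contact_force: [0.0, 0.1, 0.7]
gripper_width: 0.07
grasp_force: 58.7
```

```bash
python3 - <<'E'
from h import *
tool([.4065,-.2627,.003],2.945)
E
```

```text
t 12.7 pos [ 0.4059 -0.2629  0.0018] yaw 2.9458 q7 2.27 d_tool [-0.0006  0.0003 -0.0012]
turn about tool z 0.0008
```

>>> {"op": "nudge_tcp", "data": {"plan": {"ticks":[[0, 0, -0.01, 0, 0], [0, 0, -0.02, 0, 0], [0, 0, -0.03, 0, 0], [0, 0, -0.03, 0, 0], [0, 0, -0.03, -0.1, 0], [0, 0, 0, -0.117, 0], [0, 0, 0, 0, 0]]}}}

```text
t: 13.4
eef_pos: [0.4065, -0.263, 0.1232]
tool_rot: [0.001, -0.011, 1.0, -0.0]
contact_force: [0.3, -0.0, -1.1]
gripper_width: 0.068
grasp_force: 58.7
```

```bash
python3 - <<'E'
from h import *
c,im=wrist("w5")
tool([.4476,.0658,.1],.02)
o=bot.get_obs();M=R.from_quat(np.roll(o["tool_rot"],-1)).as_matrix()
for x in (.037,.0085,-.037): print(w2px(c,o["eef_pos"]+M@np.array([x,0,-.004])))
cv2.imwrite("pics/g.png",cv2.resize(im[90:290,200:360],None,fx=3.7,fy=3,interpolation=cv2.INTER_CUBIC))
E
```

```text
t 13.45 pos [ 0.406  -0.2628  0.1224] yaw -3.1228 q7 2.3 d_tool [-0.0477  0.3277  0.0225]
turn about tool z -0.0012
[280.054513   210.05226572]
[279.66788518 262.59352459]
[279.13735184 334.69099843]
```

View pics/g.png

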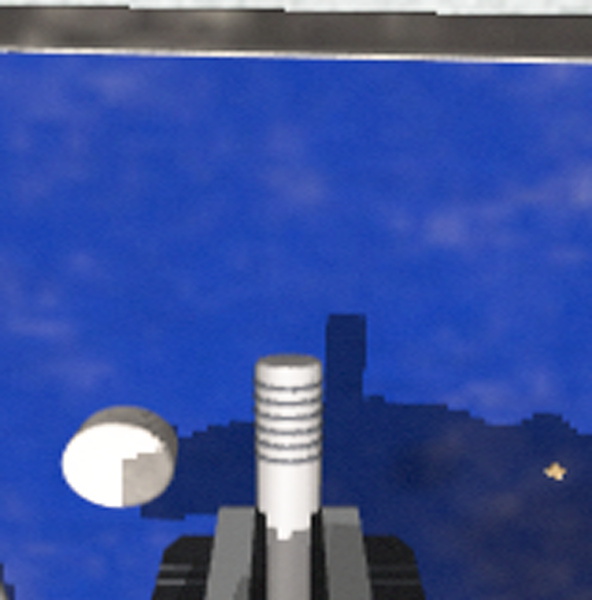

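The bolt is held straight, tip face at about (278,212), so its centre is ~1 mm toward the head from the TCP. Next, look at the slots on the way.

>>> {"op": "nudge_tcp", "data": {"plan": {"ticks":[[-0.016, 0.035, 0, 0, 0], [-0.016, 0.04, 0, 0, 0], [-0.015, 0.04, 0, 0, 0], [0, 0.04, 0, 0, 0], [0, 0.035, 0, 0, 0], [0, 0, 0, 0, 0], [0, 0, 0, 0, 0]]}}}

```text
t: 14.15
eef_pos: [0.4484, -0.0714, 0.1213]
tool_rot: [-0.001, -0.011, 1.0, -0.0]
contact_force: [0.2, 0.1, -0.4]
gripper_width: 0.071
grasp_force: 58.8
```

```bash
python3 - <<'E'
from h import *
c,im=wrist("w6")
tool([.4467,.0658,.0625],.02)
P=np.array([w2px(c,[x,y,.06]) for x in (.396,.5) for y in (-.04,.165)]);print(P.round(0))
u0,v0=np.clip(P.min(0)-8,0,None).astype(int);u1,v1=(P.max(0)+8).astype(int);u1=min(u1,560)
k=800/(u1-u0);a=cv2.resize(im[v0:v1,u0:u1],None,fx=k,fy=k,interpolation=cv2.INTER_CUBIC)[:600];print(u0,v0,k,a.shape);cv2.imwrite("pics/i.png",a)
E
```

```text
t 14.2 pos [ 0.4485 -0.0724  0.1214] yaw -3.1222 q7 1.83 d_tool [-0.001   0.1383  0.0589]
turn about tool z -0.0006
[[327. 160.]
 [630. 167.]
 [317. 293.]
 [578. 299.]]
309 152 3.187250996015936 (491, 800, 3)
```

View pics/i.png

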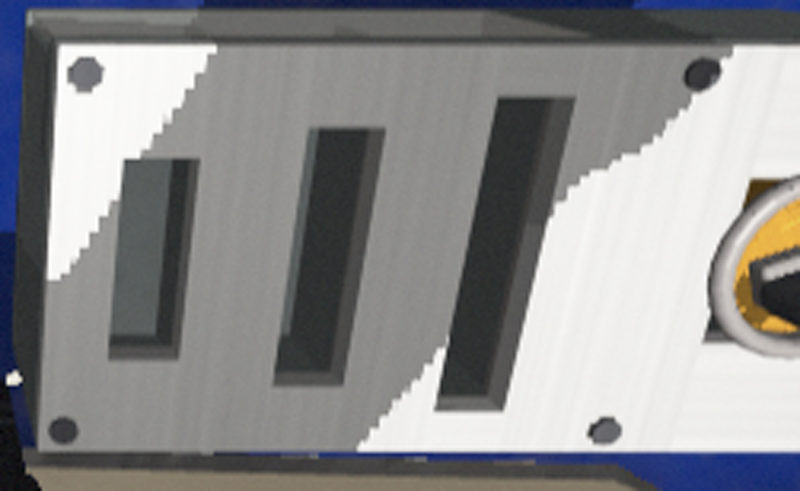

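The shutter is open: the slots look dark inside. Mouth corners in the crop — long (497,98),(575,97),(503,410),(435,410); mid (308,128),(385,128),(344,385),(274,385); short (123,158),(199,158),(178,360),(108,360).

```bash
python3 - <<'E'
from h import *
c=load("w6");k=800/251
for n,q in dict(L=[(497,98),(575,97),(503,410),(435,410)],M=[(308,128),(385,128),(344,385),(274,385)],S=[(123,158),(199,158),(178,360),(108,360)]).items():
    P=np.array([px2w(c,309+x/k,152+y/k,.06) for x,y in q])
    a=(P[2]+P[3]-P[0]-P[1])/2;b=(P[1]-P[0]+P[2]-P[3])/2
    print(n,P.mean(0).round(4),"len",np.linalg.norm(a).round(4),"w",np.linalg.norm(b).round(4),"yaw",np.arctan2(a[1],a[0]).round(4))
E
```

```text
L [0.4476 0.0652 0.06  ] len 0.0771 w 0.0166 yaw 0.0236
M [0.4485 0.0255 0.06  ] len 0.0634 w 0.0168 yaw 0.0291
S [ 0.4494 -0.0145  0.06  ] len 0.0499 w 0.0167 yaw 0.0233
```

>>> {"op": "nudge_tcp", "data": {"plan": {"ticks":[[0, 0.035, 0, 0, 0], [0, 0.035, 0, 0, 0], [0, 0.035, 0, 0, 0], [0.0005, 0.0335, 0, -0.001, 0], [0, 0, 0.02, 0, 0], [0, 0, 0.02, 0, 0], [0, 0, 0.01, 0, 0], [0, 0, 0.006, 0, 0], [0, 0, 0, 0, 0], [0, 0, 0, 0, 0]]}}}

```text
t: 15.2
eef_pos: [0.446, 0.066, 0.0662]
tool_rot: [0.0, -0.01, 1.0, 0.0]
contact_force: [-0.9, 0.0, -0.0]
gripper_width: 0.071
grasp_force: 58.9
```

```bash
python3 - <<'E'
from h import *
tool([.4467,.0661,.0625],.022)
E
```

```text
t 15.2 pos [0.446  0.066  0.0662] yaw -3.121 q7 1.58 d_tool [-0.0007  0.0001  0.0037]
turn about tool z -0.0014
```

>>> {"op": "nudge_tcp", "data": {"plan": {"ticks":[[-0.0007, 0, 0.002, 0, 0], [0, 0, 0.0015, 0, 0], [0, 0, 0, 0, 0], [0, 0, 0, 0, 0.25], [0, 0, 0, 0, 0.25], [0, 0, 0, 0, 0.25], [0, 0, -0.02, 0, 0.3], [0, 0, -0.03, 0, 0.3], [0, 0, -0.01, 0, 0.3], [0, -0.03, 0, 0, 0.3], [0, -0.04, 0, 0, 0.3], [0, -0.03, 0, 0, 0.3], [0, 0, 0, 0, 0.3]]}}}

```text
t: 16.5
eef_pos: [0.448, -0.0374, 0.1223]
tool_rot: [0.0, -0.008, 1.0, -0.001]
contact_force: [0.4, 0.0, 0.2]
gripper_width: 0.305
grasp_force: 0.0
```

```bash
python3 - <<'E'
from h import *
c,im=wrist("w7")
tool([.4476,.0655,.0625],.022)
P=np.array([w2px(c,[x,y,.06]) for x in (.396,.5) for y in (-.04,.1)])
u0,v0=np.clip(P.min(0)-8,0,None).astype(int);u1,v1=(P.max(0)+8).astype(int);u1=min(u1,560)
k=2.5;print(u0,v0,k);cv2.imwrite("pics/j.png",cv2.resize(im[v0:v1,u0:u1],None,fx=k,fy=k))
# slot-region statistics vs w6
c6=load("w6");i6=cv2.imread("pics/w6.png")
def warp(c,im):
    q=np.float32([w2px(c,[x,y,.06]) for x,y in [(.40,-.03),(.40,.09),(.495,.09),(.495,-.03)]])
    return cv2.warpPerspective(im,cv2.getPerspectiveTransform(q,np.float32([(0,0),(239,0),(239,189),(0,189)])),(240,190))
a,b=warp(c6,i6),warp(c,im)
for n,y in dict(L=.0655,M=.0256,S=-.0144).items():
    x=int((y+.03)/.12*240); print(n,[w[30:160,x-10:x+10].mean().round(1) for w in (a,b)],[(w[30:160,x-14:x+14].max(2)>150).mean().round(3) for w in (a,b)])
E
```

```text
t 16.55 pos [ 0.4481 -0.0352  0.1221] yaw -3.1237 q7 1.74 d_tool [-0.0013  0.1007  0.0596]
turn about tool z -0.0041
266 151 2.5
L [np.float64(56.0), np.float64(49.2)] [np.float64(0.0), np.float64(0.0)]
M [np.float64(54.5), np.float64(73.1)] [np.float64(0.0), np.float64(0.0)]
S [np.float64(97.7), np.float64(128.1)] [np.float64(0.116), np.float64(0.383)]
```

No bright object remains in the long slot, so the bolt dropped. Next, the short bolt.

>>> {"op": "nudge_tcp", "data": {"plan": {"ticks":[[0, -0.035, 0, 0, 0.3], [0, -0.04, 0, 0, 0.3], [0, -0.04, 0, 0, 0.3], [0, 0, 0, 0, 0.3], [0, 0, 0, 0, 0.3]]}}}

```text
t: 17.05
eef_pos: [0.451, -0.148, 0.122]
tool_rot: [-0.0, -0.011, 1.0, 0.0]
contact_force: [-0.8, 0.1, 1.1]
gripper_width: 0.303
grasp_force: 0.0
```

```bash
python3 - <<'E'
from h import *
c,im=wrist("w8")
for n,p in dict(D=(.4737,-.1549),B=(.4102,-.3515),C=(.4805,-.3455)).items():
    u,v=w2px(c,[*p,.005]).astype(int); print(n,u,v)
    for s in (80,110,140): bolts(c,im,{n:(max(u-28,0),max(v-55,0),u+28,v+60)},s)
tool([.4737,-.1549,.0018],3.063)
E
```

```text
D 270 231
D ctr [ 0.4746 -0.1548] len 53.0 yaw 3.057 head at - w [ 8.7 13.5] n 537
D ctr [ 0.4744 -0.1548] len 53.3 yaw 3.054 head at - w [ 9.1 13.6] n 566
D ctr [ 0.4743 -0.1545] len 53.5 yaw 3.043 head at - w [ 9.3 14.2] n 617
B 41 157
B ctr [ 0.4107 -0.3515] len 62.9 yaw 2.99 head at - w [10.9 15.4] n 993
B ctr [ 0.4107 -0.3515] len 63.0 yaw 2.99 head at - w [11.  15.5] n 1019
B ctr [ 0.4105 -0.3515] len 63.7 yaw 2.986 head at - w [11.6 15.7] n 1055
C 65 233
C ctr [ 0.4802 -0.3455] len 76.9 yaw -2.923 head at - w [11.3 16.4] n 983
C ctr [ 0.4803 -0.3455] len 77.3 yaw -2.926 head at - w [11.6 16.8] n 1019
C ctr [ 0.4804 -0.3455] len 77.5 yaw -2.927 head at - w [12.  16.9] n 1048
t 17.1 pos [ 0.451  -0.147   0.1219] yaw -3.1183 q7 2.03 d_tool [-0.0226 -0.0086  0.1201]
turn about tool z 0.1019
```

```bash
python3 - <<'E'
from h import *
im=cv2.imread("pics/w8.png"); hsv=cv2.cvtColor(im,cv2.COLOR_BGR2HSV); c=load("w8")
for v in range(196,268,2):
    r=hsv[v,245:300]; print(v,px2w(c,270,v,.0055)[0].round(4),''.join('#' if s<110 and w>45 else '.' for h,s,w in r), im[v,270])
E
```

```text
196 0.4397 ....................................................... [134  58  37]
198 0.4416 ....................................................... [131  57  40]
200 0.4434 ....................................................... [129  53  34]
202 0.4453 .............................................##........ [130  57  33]
204 0.4472 ..........................................#............ [123  61  45]
206 0.449 ........................#########.........#............ [125 126 130]
208 0.4509 .......................###########...........#......... [183 186 192]
210 0.4528 .......................##########...................... [157 157 160]
212 0.4547 .......................##########...................... [170 172 177]
214 0.4566 .......................##########...................... [173 173 177]
216 0.4585 .......................##########.........#...#..#.#... [154 153 155]
218 0.4605 #......................##########..........#.......#... [158 157 160]
220 0.4624 ###...................###########...................... [189 192 197]
222 0.4644 ##....................##########.....
[... 1095 characters left out ...]
6 ......###........###############..................#.... [130 134 137]
252 0.4946 ######.#.........###############.............#.#...###. [124 125 130]
254 0.4967 ######...........#############...............#......#.# [112 114 118]
256 0.4989 ######............######..............#.......#......#. [79 45 32]
258 0.501 ...................#...#.......................#.....#. [73 29 18]
260 0.5031 #####.............#...#.........................#...... [76 32 24]
262 0.5052 ####................................................... [74 32 23]
264 0.5074 ####................................................... [74 35 22]
266 0.5095 ####.........................###............#.......... [73 33 18]
```

Without the clutter, the bolt spans x≈0.4487–0.4982 (46 mm one), centre (0.4735,−0.1548).

>>> {"op": "nudge_tcp", "data": {"plan": {"ticks":[[-0.012, -0.0045, 0.01, 0, 0.3], [-0.0104, -0.004, 0.03, 0, 0.3], [0, 0, 0.03, 0.054, 0.3], [0, 0, 0.03, 0.054, 0.3], [0, 0, 0.015, 0, 0.3], [0, 0, 0.005, 0, 0.3], [0, 0, 0, 0, 0.3]]}, "clamp_n": 60}}

```text
t: 17.8
eef_pos: [0.4735, -0.1547, 0.0018]
tool_rot: [-0.001, 0.042, 0.999, 0.0]
contact_force: [-0.7, -0.9, 0.5]
gripper_width: 0.298
grasp_force: 0.0
```

```bash
python3 - <<'E'
from h import *
tool([.4735,-.1548,.0012],3.057)
E
```

```text
t 17.8 pos [ 0.4735 -0.1547  0.0018] yaw 3.0582 q7 2.11 d_tool [-0.     -0.0001  0.0006]
turn about tool z 0.0012
```

```bash
cat >> h.py <<'E'
def inhand(name,half):
    c,im=wrist(name); o=bot.get_obs();M=R.from_quat(np.roll(o["tool_rot"],-1)).as_matrix()
    hsv=cv2.cvtColor(im,cv2.COLOR_BGR2HSV)
    u,v=w2px(c,o["eef_pos"]+M@np.array([half,0,-.004])); print("pred tip",u,v,"width",o["gripper_width"].round(3))
    for r in range(int(v)-8,int(v)+14): print(r,''.join('#' if s<110 and w>45 else '.' for h,s,w in hsv[r,int(u)-22:int(u)+22]),im[r,int(u)-1])
E
```

>>> {"op": "nudge_tcp", "data": {"plan": {"ticks":[[0, 0, 0, 0, 0], [0, 0, 0, 0, 0], [0, 0, 0, 0, 0], [0, 0, 0, 0, 0], [0, 0, -0.01, 0, 0], [0, 0, -0.02, 0, 0], [0, 0, -0.03, 0, 0], [0, 0, -0.03, -0.055, 0], [0, 0, -0.01, -0.051, 0], [0, 0, 0, 0, 0], [0, 0, 0, 0, 0]]}}}

```text
t: 18.9
eef_pos: [0.473, -0.1561, 0.1018]
tool_rot: [-0.0, -0.01, 1.0, 0.0]
contact_force: [-0.5, -0.1, 0.3]
gripper_width: 0.069
grasp_force: 58.9
```

```bash
python3 - <<'E'
from h import *
tool([.4493,-.014,.0625],.022)
inhand("w9",.023)
E
```

```text
t 18.9 pos [ 0.473  -0.1561  0.1018] yaw -3.1223 q7 2.08 d_tool [0.021  0.1425 0.0394]
turn about tool z -0.0027Traceback (most recent call last):
  File "<stdin>", line 3, in <module>
  File "h.py", line 42, in inhand
    u,v=w2px(c,o["eef_pos"]+M@np.array([half,0,-.004])); print("pred tip",u,v,"width",o["gripper_width"].round(3))
                                                                                      ^^^^^^^^^^^^^^^^^^^^^^^^
AttributeError: 'float' object has no attribute 'round'
```

```bash
sed -i 's/o\["gripper_width"\].round(3)/o["gripper_width"]/' h.py; python3 - <<'E'
from h import *
inhand("w9",.023)
E
```

```text
pred tip 279.0867378608678 237.93651925691057 width 0.07050046268274143
229 .................#.####.###................. [105  72  69]
230 ..............##############................ [82 85 88]
231 .............################............... [88 89 93]
232 #...........##################.............. [92 93 98]
233 ##..........##################.............. [ 98  99 105]
234 ##..........##################.............. [166 170 174]
235 ###.........##################.............. [222 225 229]
236 ####........##################.............. [226 228 231]
237 ####........##################.............. [225 227 230]
238 .####.......##################.............. [225 228 231]
239 ..###.......##################.............. [211 216 220]
240 #...........##################.............. [165 166 167]
241 ##..........##################.............. [133 127 125]
242 ##..........##################.............. [183 182 187]
243 ##..........##################......#....... [225 227 231]
244 ##..........##################......#....... [203 206 212]
245 ##..........##################.............. [147 146 146]
246 ............##################.............. [156 153 153]
247 ............##################.............. [203 205 209]
248 ............##################.............. [222 226 230]
249 ............##################.............. [192 197 200]
250 ............##################.............. [135 131 130]
```

>>> {"op": "nudge_tcp", "data": {"plan": {"ticks":[[0.0095, 0.035, 0, 0, 0], [0.0095, 0.035, 0, 0, 0], [0, 0.035, 0, 0, 0], [0, 0.0365, 0, -0.002, 0], [0, 0, 0.015, 0, 0], [0, 0, 0.015, 0, 0], [0, 0, 0.004, 0, 0], [0, 0, 0, 0, 0]]}}}

```text
t: 19.8
eef_pos: [0.4507, -0.0158, 0.0673]
tool_rot: [-0.001, -0.011, 1.0, -0.0]
contact_force: [-0.6, -1.0, -0.6]
gripper_width: 0.067
grasp_force: 59.0
```

```bash
python3 - <<'E'
from h import *
tool([.451,-.014,.0625],.022)
E
```

```text
t 19.8 pos [ 0.4507 -0.0158  0.0673] yaw -3.1204 q7 1.8 d_tool [-0.0004  0.0018  0.0048]
turn about tool z -0.0008
```

>>> {"op": "nudge_tcp", "data": {"plan": {"ticks":[[-0.0003, 0.0018, 0, 0, 0], [0, 0, 0.002, 0, 0], [0, 0, 0, 0, 0]]}}}

```text
t: 20.1
eef_pos: [0.4522, -0.0135, 0.0665]
tool_rot: [0.0, -0.011, 1.0, 0.0]
contact_force: [-0.2, 0.8, -0.2]
gripper_width: 0.069
grasp_force: 59.0
```

```bash
python3 - <<'E'
from h import *
inhand("w10",.023); tool([.451,-.014,.0625],.022)
E
```

```text
pred tip 279.1254431702911 238.2534069458555 width 0.0666553604177239
230 ############################################ [71 71 73]
231 ############################################ [71 73 75]
232 ############################################ [72 72 75]
233 ############################################ [68 71 73]
234 ############################################ [141 143 148]
235 ############################################ [193 196 202]
236 ############################################ [197 200 206]
237 ############################################ [196 199 204]
238 ############################################ [197 200 205]
239 ############################################ [181 185 188]
240 ############################################ [137 139 140]
241 ############################################ [111 105 105]
242 ############################################ [155 156 157]
243 ############################################ [195 199 204]
244 ############################################ [174 176 180]
245 ############################################ [125 121 124]
246 ############################################ [122 118 117]
247 ############################################ [164 163 168]
248 ############################################ [193 199 205]
249 ############################################ [164 167 172]
250 ############################################ [112 106 108]
251 ############################################ [140 138 142]
t 20.15 pos [ 0.4521 -0.0135  0.0665] yaw -3.1196 q7 1.8 d_tool [ 0.0011 -0.0004  0.004 ]
turn about tool z -0.0
```

>>> {"op": "nudge_tcp", "data": {"plan": {"ticks":[[0, 0, 0.002, 0, 0], [0, 0, 0.001, 0, 0], [0, 0, 0, 0, 0]]}}}

```text
t: 20.45
eef_pos: [0.4518, -0.0135, 0.0632]
tool_rot: [-0.0, -0.011, 1.0, 0.0]
contact_force: [0.3, 0.6, 0.1]
gripper_width: 0.07
grasp_force: 59.0
```

>>> {"op": "nudge_tcp", "data": {"plan": {"ticks":[[0.0006, 0, 0.0015, 0, 0], [0, 0, 0, 0, 0], [0, 0, 0, 0, 0]]}}}

```text
t: 20.75
eef_pos: [0.4513, -0.0135, 0.0617]
tool_rot: [-0.0, -0.011, 1.0, 0.0]
contact_force: [0.5, -0.3, -0.0]
gripper_width: 0.067
grasp_force: 59.0
```

>>> {"op": "nudge_tcp", "data": {"plan": {"ticks":[[0, 0, 0, 0, 0.25], [0, 0, 0, 0, 0.25], [0, 0, 0, 0, 0.25], [0, 0, -0.02, 0, 0.3], [0, 0, -0.03, 0, 0.3], [0, 0, -0.01, 0, 0.3], [0, -0.035, 0, 0, 0.3], [0, -0.04, 0, 0, 0.3], [0, -0.035, 0, 0, 0.3], [0, 0, 0, 0, 0.3]]}}}

```text
t: 21.75
eef_pos: [0.4534, -0.1283, 0.122]
tool_rot: [0.001, -0.008, 1.0, -0.001]
contact_force: [-0.5, 0.2, -0.4]
gripper_width: 0.301
grasp_force: 0.0
```

```bash
python3 - <<'E'
from h import *
c,im=wrist("w11")
tool([.4102,-.3515,.0018],2.99)
P=np.array([w2px(c,[x,y,.06]) for x in (.396,.5) for y in (-.04,.1)])
hsv=cv2.cvtColor(im,cv2.COLOR_BGR2GRAY)
# rectified plate, 2mm cells, text map
q=np.float32([w2px(c,[x,y,.06]) for x,y in [(.40,-.036),(.40,.084),(.496,.084),(.496,-.036)]])
W=cv2.warpPerspective(hsv,cv2.getPerspectiveTransform(q,np.float32([(0,0),(59,0),(59,31),(0,31)])),(60,32))
for r in W: print(''.join(' .:-=+*#%@'[int(p)*10//256] for p in r))
E
```

```text
t 21.8 pos [ 0.4534 -0.1257  0.1217] yaw -3.1241 q7 1.99 d_tool [ 0.0471 -0.2249  0.12  ]
turn about tool z 0.1691
@@%********************+*******+***+++++++++*+++            
%=:+**************************++++*+++++++++*+++            
:::-***********************+**+*+**+++++++++*+++=           
*++************************+****++*+*+++++++*+:::           
***************************+**++***+++++++++*+:.:.          
**************************++++++++++++++++++*+:.::          
**************************::::::--=+*+++++++*+::.:.         
***********************+**::::::--=+*++*++++*+.::::         
******+::::::--***+*******::::::--=++++*+*++*+..:::.        
******+::::::--***********::::::---+*++*++++*+:..::-        
******+::::::--***********-:::::---+++**++++*+:::::-.       
******+:::
[... 570 characters left out ...]
:---@@@@@@@@@@@-..::---*@@   
*******:::::::-++*+****+**+::::::--@@@@@@@@@@@=::::---*@@@  
*******:::::::-=+*+*******+:::.::--@@@@@@@@@@@+::::---+@@@  
*******--------=**********+:::::---@@@@@@@@@@@+::::---+@@@@ 
*******+++++++++**+**+****+::.::---@@@@@@@@@@@+::::---+@@@@ 
******************+**+****+=======-@@@@@@@@@@@*::::---+@@@@@
****************+*+**+*+**%%%@@@@@@@@@@@@@@@@@*::::---=@@@@@
****************+****++**@@@@@@@@@@@@@@@@@@@@@#======-=@@@@@
*****************+***++*%@@@@@@@@@@@@@@@@@@@@@@%@@@@@@@@@@@@
*+=++***********+++**+#@@@@@@@@@@@@@@@@@@@@@@@@@@@@@@@@@@@@@
*:::-***********+++**%@@@@@@@@@@@@@@@@@@@@@@@@@@@@@@@@@@@@@@
*+::=+**********+++*#@@@@@@@@@@@@@@@@@@@@@@@@@@@@@@@@@@@@@@@
```

Plate and slots are clear: the short bolt dropped. Now the mid bolt.

>>> {"op": "nudge_tcp", "data": {"plan": {"ticks":[[0, -0.04, 0, 0, 0.3], [0, -0.04, 0, 0, 0.3], [0.003, -0.04, 0, 0, 0.3], [0.015, -0.04, 0, 0, 0.3], [0.015, -0.04, 0, 0, 0.3], [0, -0.02, 0, 0, 0.3], [0, 0, 0, 0, 0.3], [0, 0, 0, 0, 0.3]]}}}

```text
t: 22.6
eef_pos: [0.4261, -0.3426, 0.1212]
tool_rot: [-0.0, -0.012, 1.0, 0.001]
contact_force: [0.8, 0.7, -0.4]
gripper_width: 0.298
grasp_force: 0.0
```

```bash
python3 - <<'E'
from h import *
c,im=wrist("w12")
for n,p in dict(B=(.4102,-.3515),C=(.4805,-.3455)).items():
    u,v=w2px(c,[*p,.005]).astype(int); print(n,u,v)
    bolts(c,im,{n:(max(u-28,0),max(v-60,0),u+28,v+60)})
u,v=w2px(c,[.4102,-.3515,.005]).astype(int);hsv=cv2.cvtColor(im,cv2.COLOR_BGR2HSV)
for r in range(v-65,v+130,3): print(r,px2w(c,u,r,.0055)[0].round(4),''.join('#' if s<110 and w>45 else '.' for h,s,w in hsv[r,u-25:u+45]))
tool([.4102,-.3515,.0018],2.99)
E
```

```text
B 268 190
B ctr [ 0.4228 -0.352 ] len 87.3 yaw 3.093 head at - w [ 9.2 10.8] n 1005
C 273 262
C ctr [ 0.47   -0.3475] len 101.2 yaw -2.941 head at - w [10.4 14. ] n 1026
125 0.3543 ......................................................................
128 0.3567 ......................................................................
131 0.3591 ......................................................................
134 0.3615 ......................................................................
137 0.3639 ......................................................................
140 0.3663 ......................................................................
143 0.3688 ......................................................................
146 0.3712 ......................................................................
149 0.3737 ......................................................................
152 0.3762 ...............................
[... 3964 characters left out ...]
..........
299 0.5213 ###................................................................###
302 0.5248 ###................................................................###
305 0.5284 ###...............................................................####
308 0.5319 .###...............................................................###
311 0.5355 ####..............................................................####
314 0.5392 .###.........................................................#....#.#.
317 0.5428 .###..............................................................###.
t 22.65 pos [ 0.4264 -0.342   0.1212] yaw -3.1171 q7 2.47 d_tool [ 0.0163 -0.0093  0.1194]
turn about tool z 0.1761
```

>>> {"op": "nudge_tcp", "data": {"plan": {"ticks":[[0.0085, -0.0045, 0.01, 0, 0.3], [0.0085, -0.0045, 0.03, 0, 0.3], [0, 0, 0.03, 0.08, 0.3], [0, 0, 0.03, 0.076, 0.3], [0, 0, 0.015, 0, 0.3], [0, 0, 0.005, 0, 0.3], [0, 0, 0, 0, 0.3]]}, "clamp_n": 60}}

```text
t: 23.35
eef_pos: [0.4088, -0.3532, 0.0017]
tool_rot: [-0.0, 0.066, 0.998, 0.0]
contact_force: [-0.1, 0.4, -0.4]
gripper_width: 0.299
grasp_force: 0.0
```

```bash
python3 - <<'E'
from h import *
tool([.4096,-.3512,.0012],3.01)
E
```

```text
t 23.35 pos [ 0.4088 -0.3532  0.0017] yaw 3.0097 q7 2.51 d_tool [-0.0006  0.0021  0.0005]
turn about tool z -0.0003
```

>>> {"op": "nudge_tcp", "data": {"plan": {"ticks":[[-0.0006, 0.002, 0, 0, 0.3], [0, 0, 0, 0, 0.3], [0, 0, 0, 0, 0], [0, 0, 0, 0, 0], [0, 0, 0, 0, 0], [0, 0, 0, 0, 0], [0, 0, -0.01, 0, 0], [0, 0, -0.02, 0, 0], [0, 0, -0.03, 0, 0], [0, 0, -0.03, -0.08, 0], [0, 0, -0.01, -0.074, 0], [0, 0, 0, 0, 0], [0, 0, 0, 0, 0]]}}}

```text
t: 24.65
eef_pos: [0.4096, -0.3514, 0.1018]
tool_rot: [0.0, -0.009, 1.0, 0.0]
contact_force: [-0.1, 0.2, -0.2]
gripper_width: 0.067
grasp_force: 59.0
```

```bash
python3 - <<'E'
from h import *
tool([.4485,.0262,.0625],.022)
inhand("w13",.030)
E
```

```text
t 24.65 pos [ 0.4096 -0.3514  0.1018] yaw -3.1234 q7 2.52 d_tool [-0.0458  0.3768  0.0394]
turn about tool z -0.0038
pred tip 279.67344520082617 224.21791112597973 width 0.06568519236739952
216 ............................................ [179  71  40]
217 ............................................ [181  73  38]
218 ............................................ [165  79  56]
219 .................#########.................. [126  95  89]
220 ..............###############............... [103 105 106]
221 .............################............... [107 109 112]
222 ............##################.............. [114 114 119]
223 ............##################.............. [151 153 157]
224 ............##################.............. [228 230 234]
225 ............##################.............. [247 248 250]
226 ............##################.............. [243 245 247]
227 ............##################.............. [244 245 248]
228 ............##################.............. [244 245 248]
229 ............##################.............. [235 235 238]
230 ............##################.............. [194 189 191]
231 ............##################.............. [185 178 180]
232 ............##################.............. [231 231 234]
233 ............##################.............. [244 245 248]
234 ............##################.............. [225 225 229]
235 ............##################.............. [161 154 154]
236 ............##################.............. [199 196 197]
237 ............##################.............. [236 238 240]
```

>>> {"op": "nudge_tcp", "data": {"plan": {"ticks":[[-0.0046, 0.0377, 0, 0, 0], [-0.0046, 0.0377, 0, 0, 0], [-0.0046, 0.0377, 0, 0, 0], [-0.0047, 0.0377, 0, 0, 0], [-0.0046, 0.0377, 0, 0, 0], [-0.0047, 0.0377, 0, 0, 0], [-0.0046, 0.0377, 0, 0, 0], [-0.0047, 0.0377, 0, 0, 0], [-0.0047, 0.0377, 0, 0, 0], [-0.0047, 0.0377, 0, -0.004, 0], [0, 0, 0.015, 0, 0], [0, 0, 0.015, 0, 0], [0, 0, 0, 0, 0], [0, 0, 0, 0, 0]]}}}

```text
t: 26.1
eef_pos: [0.4479, 0.0257, 0.0713]
tool_rot: [-0.001, -0.011, 1.0, -0.0]
contact_force: [-0.0, 0.7, -0.5]
gripper_width: 0.073
grasp_force: 59.0
```

```bash
python3 - <<'E'
from h import *
tool([.4493,.0262,.0617],.022)
E
```

```text
t 26.1 pos [0.4479 0.0257 0.0713] yaw -3.1188 q7 1.73 d_tool [-0.0014  0.0005  0.0096]
turn about tool z 0.0008
```

>>> {"op": "nudge_tcp", "data": {"plan": {"ticks":[[-0.0013, 0.0005, 0.005, 0, 0], [0, 0, 0.003, 0, 0], [0, 0, 0.0015, 0, 0], [0, 0, 0, 0, 0], [0, 0, 0, 0, 0]]}}}

```text
t: 26.6
eef_pos: [0.45, 0.0267, 0.0624]
tool_rot: [0.0, -0.012, 1.0, 0.0]
contact_force: [0.1, 0.4, -0.8]
gripper_width: 0.067
grasp_force: 59.0
```

```bash
python3 - <<'E'
from h import *
tool([.4493,.0262,.0617],.022)
E
```

```text
t 26.6 pos [0.45   0.0267 0.0624] yaw -3.1177 q7 1.75 d_tool [ 0.0007 -0.0005  0.0007]
turn about tool z 0.0019
```

```bash
cat >> h.py <<'E'
def plate(name):
    c,im=wrist(name); g=cv2.cvtColor(im,cv2.COLOR_BGR2GRAY)
    q=np.float32([w2px(c,[x,y,.06]) for x,y in [(.40,-.036),(.40,.084),(.496,.084),(.496,-.036)]])
    W=cv2.warpPerspective(g,cv2.getPerspectiveTransform(q,np.float32([(0,0),(59,0),(59,31),(0,31)])),(60,32))
    for r in W[::2]: print(''.join(' .:-=+*#%@'[int(p)*10//256] for p in r))
E
```

>>> {"op": "nudge_tcp", "data": {"plan": {"ticks":[[0.0005, -0.0003, 0.0006, 0, 0], [0, 0, 0, 0, 0], [0, 0, 0, 0, 0.25], [0, 0, 0, 0, 0.25], [0, 0, 0, 0, 0.25], [0, 0, -0.02, 0, 0.3], [0, 0, -0.03, 0, 0.3], [0, 0, -0.01, 0, 0.3], [0, -0.04, 0, 0, 0.3], [0, -0.04, 0, 0, 0.3], [0, -0.04, 0, 0, 0.3], [0, -0.03, 0, 0, 0.3], [0, 0, 0, 0, 0.3]]}}}

```text
t: 27.9
eef_pos: [0.4526, -0.1279, 0.1218]
tool_rot: [0.0, -0.009, 1.0, -0.001]
contact_force: [-0.6, -0.8, 0.3]
gripper_width: 0.303
grasp_force: 0.0
```

```bash
python3 - <<'E'
from h import *
plate("w14")
tool([.4805,-.3455,.0018],-2.92)
E
```

```text
@@@@@*+***********+********++*+****+*+++++++*+++            
==--*******************************+++++++++*++++           
***************************+*******+*+**++++*+...:          
**************************::::::--=+++*+++++*+::.::         
******+::::::--***********:..:::--=+**+*+*++*+..:::-        
******+::::::--***********-:::::---+*++*+*++*+.::::--       
******+::::::--***********-:::::---**++*++++**:::::---      
*******::::::--***********-:::::---*+++*++*@@@::..:---%     
*******::::::--+**********=:::::---+*++*%@@@@@:::::---#@    
*******::::::--+**+*******+:::::---+++%@@@@@@@-::::---#@@   
*******::::::--+**********+:::::---%@@@@@@@@@@-::::---#@@@  
*******:::::::-+**********+::::::--@@@@@@@@@@@=::::---+@@@% 
*******++++++++*+*+**++*+*+:::::---@@@@@@@@@@@+::::---+@@@@#
****************+*+**+++***+#@@@@@@@@@@@@@@@@@*::::---+@@@@@
*****************++**+++*#@@@@@@@@@@@@@@@@@@@@@%%@@@@@@@@@@@
*:::-+**********+++**++@@@@@@@@@@@@@@@@@@@@@@@@@@@@@@@@@@@@@
t 27.95 pos [ 0.4526 -0.1254  0.1215] yaw -3.1217 q7 2.02 d_tool [-0.0235 -0.2205  0.1198]
turn about tool z -0.2017
```

>>> {"op": "nudge_tcp", "data": {"plan": {"ticks":[[0, -0.04, 0, 0, 0.3], [0, -0.04, 0, 0, 0.3], [0, -0.04, 0, 0, 0.3], [0, -0.04, 0, 0, 0.3], [0, -0.04, 0, 0, 0.3], [0, -0.015, 0, 0, 0.3], [0, 0, 0, 0, 0.3], [0, 0, 0, 0, 0.3]]}}}

```text
t: 28.75
eef_pos: [0.4586, -0.3364, 0.121]
tool_rot: [-0.0, -0.013, 1.0, 0.001]
contact_force: [0.2, 1.2, 0.8]
gripper_width: 0.297
grasp_force: 0.0
```

```bash
python3 - <<'E'
from h import *
c,im=wrist("w15")
u,v=w2px(c,[.4805,-.3455,.005]).astype(int); print(u,v); bolts(c,im,{"C":(max(u-30,0),max(v-60,0),u+30,v+60)})
hsv=cv2.cvtColor(im,cv2.COLOR_BGR2HSV)
for r in range(v-55,v+60,2): print(r,px2w(c,u,r,.0055)[0].round(4),''.join('#' if s<110 and w>45 else '.' for h,s,w in hsv[r,u-30:u+30]))
tool([.4805,-.3455,.0018],-2.92)
E
```

```text
267 230
C ctr [ 0.4802 -0.3458] len 78.4 yaw -2.904 head at - w [ 8.9 14. ] n 821
175 0.4283 ............................................................
177 0.43 ............................................................
179 0.4318 ............................................................
181 0.4336 ............................................................
183 0.4353 ............................................................
185 0.4371 ............................................................
187 0.4389 ............................................................
189 0.4407 ............................................................
191 0.4425 ...................#######..................................
193 0.4444 .................##########.................................
195 0.4462 .................##########.................................
197 0.448 .................###########................................
199 0.44
[... 2715 characters left out ...]
..........
275 0.5264 ##########..................................................
277 0.5286 #########...................................................
279 0.5308 #########...................................................
281 0.5331 #########...................................................
283 0.5353 #########...................................................
285 0.5376 ########....................................................
287 0.5398 ########....................................................
289 0.5421 #######.....................................................
t 28.8 pos [ 0.4587 -0.3359  0.1211] yaw -3.115 q7 2.46 d_tool [-0.0216 -0.0104  0.1193]
turn about tool z -0.195
```

>>> {"op": "nudge_tcp", "data": {"plan": {"ticks":[[-0.0105, -0.005, 0.01, 0, 0.3], [-0.01, -0.005, 0.03, 0, 0.3], [0, 0, 0.03, -0.107, 0.3], [0, 0, 0.03, -0.1, 0.3], [0, 0, 0.015, 0, 0.3], [0, 0, 0, 0, 0.3], [0, 0, 0, 0, 0.3]]}, "clamp_n": 60}}

```text
t: 29.5
eef_pos: [0.4795, -0.3476, 0.0074]
tool_rot: [0.0, -0.115, 0.993, -0.0]
contact_force: [-0.2, -0.6, 0.9]
gripper_width: 0.299
grasp_force: 0.0
```

```bash
python3 - <<'E'
from h import *
tool([.4794,-.3456,.0012],-2.908)
E
```

```text
t 29.5 pos [ 0.4795 -0.3476  0.0074] yaw -2.9116 q7 2.71 d_tool [-0.0003  0.0019  0.0062]
turn about tool z -0.0036
```

>>> {"op": "nudge_tcp", "data": {"plan": {"ticks":[[-0.0003, 0.0019, 0.003, 0, 0.3], [0, 0, 0.003, 0, 0.3], [0, 0, 0, 0, 0.3], [0, 0, 0, 0, 0], [0, 0, 0, 0, 0], [0, 0, 0, 0, 0], [0, 0, 0, 0, 0], [0, 0, -0.01, 0, 0], [0, 0, -0.02, 0, 0], [0, 0, -0.03, 0, 0], [0, 0, -0.03, 0.1, 0], [0, 0, -0.01, 0.111, 0], [0, 0, 0, 0, 0], [0, 0, 0, 0, 0]]}}}

```text
t: 30.9
eef_pos: [0.4787, -0.3456, 0.1005]
tool_rot: [-0.0, -0.012, 1.0, 0.0]
contact_force: [0.4, -0.6, -1.4]
gripper_width: 0.077
grasp_force: 58.9
```

```bash
python3 - <<'E'
from h import *
tool([.4484,.0662,.0625],.022)
inhand("w16",.037)
E
```

```text
t 30.9 pos [ 0.4787 -0.3456  0.1005] yaw -3.1182 q7 2.47 d_tool [0.0207 0.4124 0.0381]
turn about tool z 0.0014
pred tip 279.62052201177784 210.60423466490334 width 0.07157431314156625
202 ............................................ [173  76  46]
203 ............................................ [176  78  51]
204 ............................................ [176  79  54]
205 ............................................ [175  79  52]
206 ............................................ [175  80  54]
207 ............................................ [175  77  56]
208 ............................................ [157  72  50]
209 .................#...#..#................... [119  80  76]
210 ...............#############................ [101 102 103]
211 .............################............... [102 104 105]
212 ............##################.............. [110 112 115]
213 ............###################............. [120 122 126]
214 ............###################............. [219 220 225]
215 ............###################............. [249 250 251]
216 ............###################............. [243 245 248]
217 ............###################............. [243 245 248]
218 ............###################............. [243 245 248]
219 ............###################............. [233 235 239]
220 ............##################.............. [187 188 192]
221 ............##################.............. [165 161 160]
222 ............###################............. [221 221 224]
223 ............###################............. [243 245 248]
```

>>> {"op": "nudge_tcp", "data": {"plan": {"ticks":[[0.002, 0.0375, 0, 0, 0], [0.002, 0.0375, 0, 0, 0], [0.002, 0.0375, 0, 0, 0], [0.002, 0.0375, 0, 0, 0], [0.002, 0.0375, 0, 0, 0], [0.002, 0.0375, 0, 0, 0], [0.002, 0.0375, 0, 0, 0], [0.002, 0.0375, 0, 0, 0], [0.002, 0.0375, 0, 0, 0], [0.002, 0.0375, 0, 0, 0], [0.002, 0.0373, 0, 0, 0], [0, 0, 0.015, 0, 0], [0, 0, 0.015, 0, 0], [0, 0, 0, 0, 0], [0, 0, 0, 0, 0]]}}}

```text
t: 32.45
eef_pos: [0.448, 0.0652, 0.0703]
tool_rot: [-0.001, -0.01, 1.0, -0.0]
contact_force: [0.6, 0.0, -0.4]
gripper_width: 0.067
grasp_force: 58.9
```

```bash
python3 - <<'E'
from h import *
tool([.4468,.0661,.0617],.022)
E
```

```text
t 32.45 pos [0.448  0.0652 0.0703] yaw -3.1211 q7 1.68 d_tool [0.0011 0.001  0.0086]
turn about tool z -0.0015
```

>>> {"op": "nudge_tcp", "data": {"plan": {"ticks":[[0.001, 0.0009, 0.005, 0, 0], [0, 0, 0.002, 0, 0], [0, 0, 0.001, 0, 0], [0, 0, 0, 0, 0], [0, 0, 0, 0, 0]]}}}

```text
t: 32.95
eef_pos: [0.4476, 0.0666, 0.0628]
tool_rot: [0.0, -0.01, 1.0, 0.0]
contact_force: [0.0, 0.9, -0.4]
gripper_width: 0.069
grasp_force: 58.9
```

```bash
python3 - <<'E'
from h import *
tool([.4468,.0661,.0617],.022)
E
```

```text
t 32.95 pos [0.4476 0.0666 0.0628] yaw -3.1215 q7 1.69 d_tool [ 0.0008 -0.0005  0.0011]
turn about tool z -0.0019
```

>>> {"op": "nudge_tcp", "data": {"plan": {"ticks":[[0.0006, -0.0003, 0.001, 0, 0], [0, 0, 0, 0, 0], [0, 0, 0, 0, 0.25], [0, 0, 0, 0, 0.25], [0, 0, 0, 0, 0.25], [0, 0, -0.02, 0, 0.3], [0, 0, -0.03, 0, 0.3], [0, 0, -0.02, 0, 0.3], [0, -0.04, 0, 0, 0.3], [0, -0.04, 0, 0, 0.3], [0, -0.04, 0, 0, 0.3], [0, 0, 0, 0, 0.3], [0, 0, 0, 0, 0.3]]}}}

```text
t: 34.25
eef_pos: [0.4492, -0.0544, 0.1317]
tool_rot: [0.0, -0.009, 1.0, 0.0]
contact_force: [-0.3, 0.3, 0.1]
gripper_width: 0.299
grasp_force: 0.0
```

```bash
python3 - <<'E'
from h import *
plate("w17")
t=bot.read_camera("top"); a=cv2.resize(t[190:290,200:460],None,fx=3,fy=3,interpolation=cv2.INTER_CUBIC)
s=bot.read_camera("scene"); b=cv2.resize(s[180:260,180:280],None,fx=3.5,fy=3.5,interpolation=cv2.INTER_CUBIC)
o=np.zeros((590,780,3),np.uint8);o[:300]=a;o[305:305+280,:350]=b
w=cv2.imread("pics/w17.png");o[305:585,380:753]=cv2.resize(w,(373,280));cv2.imwrite("pics/k.png",o)
tool([.4462,.138,.14],.022)
E
```

```text
@@@@@@@@@@@@@@@@@@@@@@@@@*++++++++++++++++++++++++++++++++++
===+@@@@@@@@@@@@@@@@@@@@+*++++++++++++++++++++++++++++++++++
@@@@@@@@@@@@@@@@@@@@@@+++*++++++++++++++++++++......::++++++
@@@@@@@@@@@@@@@@@@@@#+++++---:...:=+++++++++++......::++++++
@@@@@@@#####===@@@#+++++++=--:...:-+++++++++++......::++++++
@@@@@@@*****---@@*++++++++=---...:-+++++++++++......::++++++
@@@@@@@****----*++++++++++=---...::+++++++++++......::=+++++
@@@@@@@**+----:+++++++++++=---...::+++++++++++......::=+++++
@@@@@@@-------:++++++++++++---...::+++++++++++:.....::=+++++
%%++*%%-------:++++++++++++---...::+++++++++++:.....::-++++#
+++++++-------:=+++++++++++---...::+++++++++++:.:...::-++*@@
+++++++-------:=+++++++++++::::..::+++++++++++-.....::-+#@@@
+++++++======++++++++++++++::::::::+++++++++++-::...:--@@@@@
+ .---=++++++++++++++++++++======+++++++++++++-::::::--@@@@@
+  ::::.   =+++++++++++++++++++++++++++++++++++====%%%%@@@@@
+   ::::.    ++++++++++++++++++++++++++++++++++++%@@@@@@@@@@
t 34.4 pos [ 0.4494 -0.0524  0.1316] yaw -3.1194 q7 1.86 d_tool [-0.001   0.1905 -0.0084]
turn about tool z 0.0002
```

View pics/k.png

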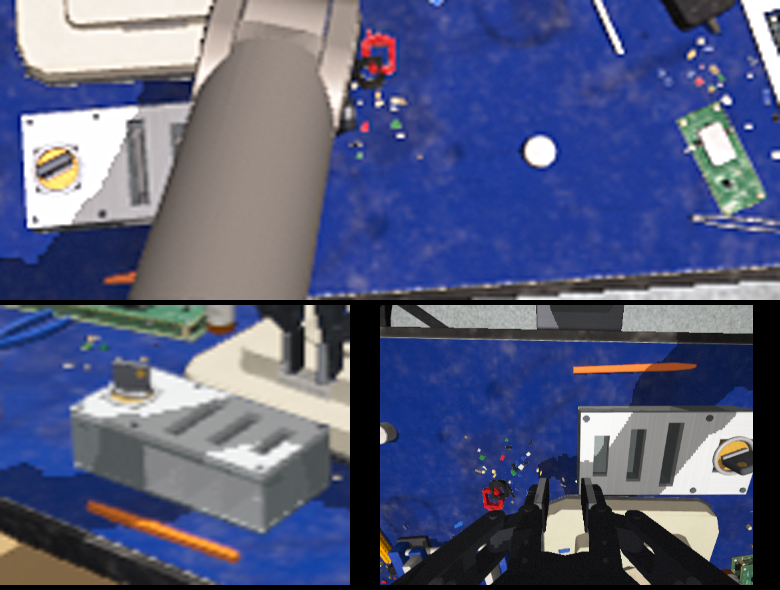

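All four bolts are gone from the bench, the slots are clear, the tin and module are unmoved, and the key stands in the open lock. Now regrasp the key.

>>> {"op": "nudge_tcp", "data": {"plan": {"ticks":[[-0.0005, 0.038, 0, 0, 0.5], [-0.0005, 0.038, 0, 0, 0.5], [0, 0.038, 0, 0, 0.5], [0, 0.038, 0, 0, 0.5], [0, 0.037, 0, 0, 0.5], [0, 0, 0, 0.13, 0.5], [0, 0, 0, 0.13, 0.5], [0, 0, 0, 0.13, 0.5], [0, 0, 0, 0.13, 0.5], [0, 0, 0, 0.13, 0.5], [0, 0, 0, 0.13, 0.5], [0, 0, 0, 0.13, 0.5], [0, 0, 0, 0.13, 0.5], [0, 0, 0, 0.13, 0.5], [0, 0, 0, 0.026, 0.5], [0, 0, 0, 0, 0.5], [0, 0, 0, 0, 0.5]]}}}

```text
t: 36.1
eef_pos: [0.4463, 0.1359, 0.1316]
tool_rot: [-0.0, 0.553, 0.833, -0.0]
contact_force: [-1.0, -0.2, 1.2]
gripper_width: 0.5
grasp_force: 0.0
```

```bash
python3 - <<'E'
from h import *
tool([.4471,.1374,.0686],1.968)
E
```

```text
t 36.1 pos [0.4463 0.1359 0.1316] yaw 1.9694 q7 0.44 d_tool [0.0011 0.0013 0.063 ]
turn about tool z 0.0014
```

>>> {"op": "nudge_tcp", "data": {"plan": {"ticks":[[0.001, 0.0013, 0.01, 0, 0.5], [0, 0, 0.02, 0, 0.5], [0, 0, 0.02, 0, 0.5], [0, 0, 0.012, 0, 0.5], [0, 0, 0, 0, 0.5], [0, 0, 0, 0, 0], [0, 0, 0, 0, 0], [0, 0, 0, 0, 0], [0, 0, 0, 0, 0], [0, 0, 0, 0, 0], [0, 0, 0, 0, 0]]}, "clamp_n": 80}}

```text
t: 37.2
eef_pos: [0.4476, 0.1368, 0.0705]
tool_rot: [0.0, 0.555, 0.832, 0.001]
contact_force: [-2.2, -1.3, 7.0]
gripper_width: 0.084
grasp_force: 78.2
```

```bash
python3 - <<'E'
from h import *
tool([.4471,.1374,.0686],1.968); print(bot.get_obs()["torque"])
E
```

```text
t 37.2 pos [0.4476 0.1368 0.0705] yaw 1.966 q7 0.55 d_tool [ 0.0007 -0.0003  0.0019]
turn about tool z -0.002
[-0.29352953  0.42629864  0.06385448]
```

>>> {"op": "nudge_tcp", "data": {"plan": {"ticks":[[0, 0.0001, 0, -0.13, 0], [0, 0.0001, 0, -0.13, 0], [0, 0.0001, 0, -0.13, 0], [0, 0.0001, 0, -0.13, 0], [0, 0.0001, 0, -0.13, 0], [0, 0.0001, 0, -0.13, 0], [0, 0.0001, 0, -0.13, 0], [0, 0.0001, 0, -0.13, 0], [0, 0.0001, 0, -0.13, 0], [0, 0.0001, 0, -0.1, 0], [0, 0, 0, 0, 0], [0, 0, 0, 0, 0]]}}}

```text
t: 38.4
eef_pos: [0.4488, 0.1384, 0.0705]
tool_rot: [0.001, -0.046, 0.999, 0.001]
contact_force: [0.2, 3.8, 6.1]
gripper_width: 0.089
grasp_force: 79.0
```

```bash
python3 - <<'E'
from h import *
tool([.4471,.1384,.0686],.022); print(bot.get_obs()["torque"])
E
```

```text
t 38.4 pos [0.4488 0.1384 0.0705] yaw -3.0499 q7 1.53 d_tool [0.0017 0.0001 0.0019]
turn about tool z 0.0697
[ 0.68958636  0.06341739 -0.01762737]
```

>>> {"op": "nudge_tcp", "data": {"plan": {"ticks":[[0.0004, 0, 0, -0.05, 0], [0, 0, 0, -0.05, 0], [0, 0, 0, 0, 0], [0, 0, 0, 0, 0]]}}}

```text
t: 38.8
eef_pos: [0.4487, 0.1387, 0.0705]
tool_rot: [0.001, -0.095, 0.995, 0.001]
contact_force: [0.8, 3.2, 6.1]
gripper_width: 0.082
grasp_force: 79.1
```

```bash
python3 - <<'E'
from h import *
tool([.4471,.1384,.0686],.022); print(bot.get_obs()["torque"])
E
```

```text
t 38.8 pos [0.4487 0.1387 0.0705] yaw -2.9505 q7 1.61 d_tool [0.0016 0.0001 0.0019]
turn about tool z 0.1691
[ 0.9636159  -0.07148848 -0.19424736]
```

>>> {"op": "nudge_tcp", "data": {"plan": {"ticks":[[0, 0, 0, -0.05, 0], [0, 0, 0, 0, 0], [0, 0, 0, 0, 0], [0, 0, 0, 0, 0]]}}}

```text
t: 39.2
eef_pos: [0.4486, 0.1387, 0.0705]
tool_rot: [0.001, -0.12, 0.993, 0.001]
contact_force: [0.6, 4.4, 5.8]
gripper_width: 0.087
grasp_force: 79.5
```

```bash
python3 - <<'E'
from h import *
tool([.4471,.1384,.0686],.022); print(bot.get_obs()["torque"])
E
```

```text
t 39.2 pos [0.4486 0.1387 0.0705] yaw -2.902 q7 1.65 d_tool [0.0015 0.0001 0.0019]
turn about tool z 0.2176
[ 1.02493625  0.08737646 -0.66174865]
```

Torque rises to −0.66 N m: stop reached, lock shut. Back off within the play and lift out.

>>> {"op": "nudge_tcp", "data": {"plan": {"ticks":[[0, 0, 0, 0.1, 0], [0, 0, 0, 0.1, 0], [0, 0, 0, 0, 0], [0, 0, 0, 0, 0], [0, 0, -0.01, 0, 0], [0, 0, -0.01, 0, 0], [0, 0, -0.01, 0, 0], [0, 0, -0.02, 0, 0], [0, 0, -0.03, 0, 0], [0, 0, -0.02, 0, 0], [0, 0, 0, 0, 0], [0, 0, 0, 0, 0]]}}}

```text
t: 40.4
eef_pos: [0.4471, 0.1373, 0.17]
tool_rot: [0.0, -0.022, 1.0, 0.0]
contact_force: [-0.3, 0.4, -0.7]
gripper_width: 0.087
grasp_force: 78.5
```

```bash
python3 - <<'E'
from h import *
tool([.4013,.3056,.14],-.3083); print(bot.get_obs()["torque"])
c,im=wrist("w18"); hsv=cv2.cvtColor(im,cv2.COLOR_BGR2HSV)
# slot angle (dark px on brass, contrast) 
u,v=w2px(c,[.4462,.1378,.059]).astype(int)
print(u,v)
for r in range(226,262): print(r,' '.join('%3d'%g for g in cv2.cvtColor(im,cv2.COLOR_BGR2GRAY)[r,264:294]))
E
```

```text
t 40.4 pos [0.4471 0.1373 0.17  ] yaw -3.0978 q7 1.36 d_tool [0.0384 0.1702 0.0301]
turn about tool z 0.3521
[-0.00150805  0.02427263  0.02327103]
279 209
226 167 146 112  77  80  86  87  89  91  97 114 113 108 110 108 108 107 109 110 104  96  93  93  87  90  78  85  77  83  92
227 193 172 154  78  76  79  78  80  89  88 102 100 101 101 101 102 103 103 101  94  87  92  86  79  81  73  75  88  96 104
228 206 199 178  92  87  77  76  75  77  74  77  78  81  86  85  83  83  85  84  79  76  81  80  75  76  80  89  97 109 114
229 192 205 201 105 100  94  87  83  77  74  73  71  72  75  68  71  74  72  75  73  72  76  82  86  91  97 103 109 113 109
230 181 187 203 157 165 109 103  97  91  87  84  82  79  76  75  74  77  80  83  82  86  90  98 102 110 112 115 113 103  96
231 178 182 178 186 200 113 114 109  98  83  82  80  79  78  76  77  79  78  89 100 101 107 110 111 115 113 109 105 104 112
232 166 167 157 196 186 103 106 111 101  60  61  62  59
[... 2964 characters left out ...]
  30  36  27  30  33  33  31  28  34  33  33  32  30  97  88 139 139 140 139 140
257 145 147 144  91  67  33  27  32  29  31  31  29  30  30  31  31  34  32  32  32  33  32  31  90  90 142 141 142 143 142
258 124 123 122  77  52  26  31  30  32  32  32  36  32  33  37  36  31  31  31  28  30  31  30  68  74 119 123 123 121 119
259  72  76  75  55  28  31  29  30  33  35  37  38  37  35  39  35  36  38  34  33  36  30  33  31  48  77  74  73  75  74
260  69  68  65  56  29  29  33  33  36  38  42  39  44  43  40  39  40  38  39  34  32  32  31  22  49  64  69  66  65  68
261  68  67  67  50  29  31  39  44  40  44  47  45  46  42  45  45  45  42  42  41  38  39  29  25  40  67  66  69  68  65
```

```bash
python3 - <<'E'
from h import *
c=load("w18"); d=np.load("pics/w18.npz");M=R.from_quat(np.roll(d["r"],-1)).as_matrix()
for u,v,z,e in [(277.5,231.7,.1385,.010),(277.5,238.6,.1585,.014)]:
    p=px2w(c,u,v,z); print("key ctr tool",(M.T@(p-d["p"])-[e,0,0]).round(4))
k=.0015
for off in (.0011,.002,.003):
    y=2.833; print(off,[.4014-off*np.cos(y),.3057-off*np.sin(y)])
E
```

```text
key ctr tool [ 0.002  -0.0008  0.0315]
key ctr tool [ 0.0021 -0.0008  0.0115]
0.0011 [np.float64(0.4024480381447951), np.float64(0.30536591012129305)]
0.002 [np.float64(0.4033055238996274), np.float64(0.3050925638568964)]
0.003 [np.float64(0.4042582858494412), np.float64(0.3047888457853446)]
```

>>> {"op": "nudge_tcp", "data": {"plan": {"ticks":[[0.0073, 0.0339, 0, 0, 0], [0.0073, 0.0339, 0, 0, 0], [0.0073, 0.0339, 0, 0, 0], [0.0073, 0.0339, 0, 0, 0], [0.0073, 0.0339, 0, 0, 0], [0, 0, 0, 0.12, 0], [0, 0, 0, 0.12, 0], [0, 0, 0.02, 0.112, 0], [0, 0, 0.03, 0, 0], [0, 0, 0.03, 0, 0], [0, 0, 0, 0, 0], [0, 0, 0, 0, 0], [0, 0, 0, 0, 0]]}}}

```text
t: 41.75
eef_pos: [0.4042, 0.3054, 0.0906]
tool_rot: [0.0, 0.154, 0.988, 0.0]
contact_force: [0.9, -0.2, -0.1]
gripper_width: 0.083
grasp_force: 78.5
```

```bash
python3 - <<'E'
from h import *
tool([.4033,.3051,.0475],2.833)
E
```

```text
t 41.75 pos [0.4042 0.3054 0.0906] yaw 2.8333 q7 0.79 d_tool [ 0.0008 -0.0006  0.0431]
turn about tool z 0.0003
```

>>> {"op": "nudge_tcp", "data": {"plan": {"ticks":[[0.0007, -0.0006, 0.01, 0, 0], [0, 0, 0.008, 0, 0], [0, 0, 0.006, 0, 0], [0, 0, 0.006, 0, 0], [0, 0, 0, 0, 0]]}}}

```text
t: 42.25
eef_pos: [0.4022, 0.3044, 0.0588]
tool_rot: [-0.0, 0.153, 0.988, -0.001]
contact_force: [-0.2, -0.4, -0.7]
gripper_width: 0.083
grasp_force: 78.5
```

```bash
python3 - <<'E'
from h import *
tool([.4033,.3051,.0475],2.833)
E
```

```text
t 42.25 pos [0.4022 0.3044 0.0588] yaw 2.8338 q7 0.82 d_tool [-0.0009  0.001   0.0113]
turn about tool z 0.0008
```

>>> {"op": "nudge_tcp", "data": {"plan": {"ticks":[[-0.0004, 0.0004, 0.004, 0, 0], [0, 0, 0.004, 0, 0], [0, 0, 0.003, 0, 0], [0, 0, 0.002, 0, 0], [0, 0, 0, 0, 0], [0, 0, 0, 0, 0]]}}}

```text
t: 42.85
eef_pos: [0.4032, 0.3051, 0.0475]
tool_rot: [-0.0, 0.153, 0.988, 0.0]
contact_force: [-2.6, -2.8, 11.3]
gripper_width: 0.09
grasp_force: 80.4
```

```bash
python3 - <<'E'
from h import *
tool([.4033,.3051,.0475],2.833)
E
```

```text
t 42.85 pos [0.4032 0.3051 0.0475] yaw 2.8335 q7 0.84 d_tool [-0.0002  0.     -0.    ]
turn about tool z 0.0005
```

>>> {"op": "nudge_tcp", "data": {"plan": {"ticks":[[0, 0, 0, 0, 0.4], [0, 0, 0, 0, 0.5], [0, 0, 0, 0, 0.5], [0, 0, -0.015, 0, 0.5], [0, 0, -0.025, 0, 0.5], [0, 0, -0.03, 0, 0.5], [0, 0, -0.03, 0, 0.5], [0, 0, -0.03, 0, 0.5], [0, 0, 0, 0, 0.5], [0, 0, 0, 0, 0.5]]}}}

```text
t: 43.85
eef_pos: [0.4032, 0.3054, 0.1769]
tool_rot: [0.0, 0.153, 0.988, 0.001]
contact_force: [-0.0, 0.3, 0.3]
gripper_width: 0.496
grasp_force: 0.0
```

```bash
python3 - <<'E'
from h import *
c,im=wrist("w19")
g=cv2.cvtColor(im,cv2.COLOR_BGR2GRAY)
def patch(x0,y0,z,n,st):
    q=np.float32([w2px(c,[x,y,z]) for x,y in [(x0-n,y0-n),(x0-n,y0+n),(x0+n,y0+n),(x0+n,y0-n)]]);m=int(2*n/st)
    W=cv2.warpPerspective(g,cv2.getPerspectiveTransform(q,np.float32([(0,0),(m-1,0),(m-1,m-1),(0,m-1)])),(m,m))
    for r in W: print(''.join(' .:-=+*#%@'[int(p)*10//256] for p in r for _ in (0,)))
patch(.4462,.1378,.059,.02,.001); print(w2px(c,[.4462,.1378,.059]))
print("key far-top pred",w2px(c,[.4014+.0162,.3057-.0051,.069]));patch(.4014,.3057,.069,.03,.0012)
E
```

```text
%%%#%%###%%%%%%%%%%%%%%%%##**++++++++=*@
=====*#%%%%%%###*####%%%%%%%#*+=-:::::+@
----+%%%%##******######%%%%%@%#+=--:::+@
--=*#%%##*+++*###########%%%@@%#*+=:::*@
-=#%%%#*+=+**##############%%%@@%*+-::+@
=#%%##+=-=##################%%%@@#*=-:+%
*%%#*+-:+*#####################%@%#+=-+@
%%#*+-:=#######################%%@%#+=+%
%#*+::+##########*******########%%@%*+=#
##+-:=#########+===-=--=########%%%@%*+*
#*=::##########+:::::::=#########%%@%#++
*=-:+##########+-::::::=######%###%%%#*=
+-:-####%######+:::::::+######%####%%%*+
=-:=####%######+:::::::=###########%%%#+
=:-+###########+:::::::-*##########%%%%*
-:-*###########+:::::::-###########%%%%*
::-############+:::::::-*######%####%%%#
::=*###########+:::::::-#######%#####%%#
::=############+:::::::-#############%%#
::+#####%######+-::::::-#######%#####%%#
::+#####%######*:::::::=######%######%%#
:-=*####%######*-::::::=*############%%#
::=*###%%######*-::::::-*#####%######%%#
-:-+###
[... 2612 characters left out ...]
.......:::::----:---:................
:::....................:::::-:---.................
::::......................::::--:.................
::::.........................::::.................
:::::.............................................
::::::............................................
:::::.............................................
:::::.............................................
:::::.............................................
::::::::..........................................
::::::::..........................................
:::::::::.........................................
::::::::::........................................
:::::::::::.......................................
```

The lock slot is aligned with x (shut) and the key stands in its stand; the gripper is clear.

```bash
python3 - <<'E'
from station import bot
print(bot.hand_in())
E
```

```text
the job is handed in; nothing more can be done
None
```

The job is handed in, though the simulator gave no verdict: all four bolts found (one 46 mm, one 60 mm, two 74 mm) dropped through their slots, the lock is shut, and the key is fully down in its stand.

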